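# Load printed tooth dies for curing

### The job

Take the sliding lid off the grey case (lift it over the lip at its open end, draw it out of its grooves) and lay it flat in the middle of the black rubber mat, then move every printed tooth die from the case onto the steel plate of the white curing unit, any way up but not stacked or hanging over the rim. When all are on the plate, press the spray bottle's nozzle cap fully down and let it spring back; last of all, roll the unit's recessed thumbwheel all the way to its full stop. Leave the other things on the bench where they are.

Things in the scene. Friction and masses are not known exactly. Their poses are not given: they have to be found in the camera images.
- case: Grey open-topped case fixed to the bench, 162 (x) x 178 (y) x 56 (z) mm; origin at the centre of its underside. Inside: floor top at z = 6 mm, |x| < 69, |y| < 83 mm. The closed lid lies at z = 34 mm on ledges along both long sides (|x| 69 to 75), in grooves 17 mm high under overhanging rails (z = 51 to 56, |x| > 67); side play 3 mm. End walls 40 high; stops close both grooves at the -y end.
- case_lip (a point): Middle of the top of the lip across the case's +y end, at case (0, 86, 40) mm, axes as the case's; 6 mm thick, 6 mm higher than the ledges. To pass, the lid must rise level by 7 to 11 mm (its underside at case z = 41 to 45 mm), then slides out to +y; it is clear of the grooves when its origin is 172 mm from the case's along y.
- lid: Translucent orange sliding lid, loose, 140 g, 144 (x) x 163 (y) x 5 (z) mm; origin at the centre of its underside. At the start it lies closed in the case with the same axes (its +y end at the lip).
- lid_rib (a point): Centre of the lid's black grip rib: 60 mm long (lid x), 10 mm thick (lid y), standing 28 mm above the lid's top face (lid z = 5 to 33 mm). It lies at lid (0, 55, 19) mm. Pinch it from above across its thickness; axes as the lid's.
- mat: Black rubber mat fixed on the bench, 200 (x) x 190 (y) x 3 mm; origin at the centre of its underside. The lid is laid here, in any heading.
- die1: Printed beige resin tooth die (up to six; each start has four to six of them, absent ones give None), 18 g, loose: base 26 (x) x 22 (y) x 10 (z) mm with a crown 19 x 17 mm on it, 22 mm tall in all (cusps to 23); origin at the centre of the base's underside. Starts standing in the case.
- die2: Printed beige resin tooth die (up to six; each start has four to six of them, absent ones give None), 18 g, loose: base 26 (x) x 22 (y) x 10 (z) mm with a crown 19 x 17 mm on it, 22 mm tall in all (cusps to 23); origin at the centre of the base's underside. Starts standing in the case.
- die3: Printed beige resin tooth die (up to six; each start has four to six of them, absent ones give None), 18 g, loose: base 26 (x) x 22 (y) x 10 (z) mm with a crown 19 x 17 mm on it, 22 mm tall in all (cusps to 23); origin at the centre of the base's underside. Starts standing in the case.
- die4: Printed beige resin tooth die (up to six; each start has four to six of them, absent ones give None), 18 g, loose: base 26 (x) x 22 (y) x 10 (z) mm with a crown 19 x 17 mm on it, 22 mm tall in all (cusps to 23); origin at the centre of the base's underside. Starts standing in the case.
- die5: Printed beige resin tooth die (up to six; each start has four to six of them, absent ones give None), 18 g, loose: base 26 (x) x 22 (y) x 10 (z) mm with a crown 19 x 17 mm on it, 22 mm tall in all (cusps to 23); origin at the centre of the base's underside. Starts standing in the case.
- die6: Printed beige resin tooth die (up to six; each start has four to six of them, absent ones give None), 18 g, loose: base 26 (x) x 22 (y) x 10 (z) mm with a crown 19 x 17 mm on it, 22 mm tall in all (cusps to 23); origin at the centre of the base's underside. Starts standing in the case.
- unit: White curing unit fixed to the bench; origin at the underside below the centre of its plate. Plate block 162 x 162 mm, with a 6 mm high, 6 mm wide rim; console 60 (x) x 162 (y) x 45 mm high at x = -142 to -82 mm with the thumbwheel in its middle; spray bottle 60 mm across, fixed upright at (20, -130) mm.
- plate (a point): Centre of the top of the curing unit's steel plate, 30 mm above the bench, axes as the unit's; flat inside the rim for |x|, |y| < 75 mm.
- nozzle_top (a point): Centre of the flat top of the spray bottle's sprung nozzle cap, 30 mm across; at rest 176 mm above the unit's underside. It moves with the cap.
- nozzle (a joint): Travel of the nozzle cap, m: 0 up, 0.008 fully down; sprung, about 2.4 N to start and 8 N fully down.
- wheel_top (a point): Highest point of the thumbwheel's exposed rim, 53 mm above the unit's underside, 8 mm above the console top; fixed to the unit, axes as the unit's. The wheel (24 mm radius, 12 mm wide, axle along the unit's x) shows through a slot 42 mm long along y.
- wheel (a joint): Thumbwheel angle, rad, 0 to the full stop at 2.4; grows as the top of the rim is stroked towards the unit's -y. Stays where left; needs about 1.3 N along the rim, so a closed fingertip pressing with 4 to 8 N drags it round, about 0.04 rad per mm. At the full stop its white index line stands at the top.
- resin_a: black capped resin bottle, 68 mm across, 170 tall; a bystander, origin at the centre of its underside
- resin_b: white capped bottle, 60 mm across, 120 tall; a bystander, origin at the centre of its underside
- arch_model: printed horseshoe dental arch, about 50 x 65 x 14 mm; a bystander, origin at the centre of its underside
- scraper: spatula lying flat, 280 mm long; a bystander, origin at the centre of its underside
- tub: clear open cup, 76 mm across, 50 tall; a bystander, origin at the centre of its underside
- weight: small steel knobbed weight, 44 mm across, 48 tall; a bystander, origin at the centre of its underside
Things that resemble listed ones, but are neither listed nor needed, are in the scene too. Of the things shaped like the lid, the orange one is meant.

How it is judged:
By the outcome, as a careful person would: the job done as asked, in the order asked, and still so for the second after the job is handed in, with the robot touching nothing.
Of die1, die2, die3, die4, die5, die6 only 4 to 6 are there at a start; the rules pass over those that are not, and their reading is None.
At some moment in a run one of lid may be knocked a few centimetres aside while the robot is not near it.
Once in a run the grip may slacken for a moment while it holds something.
It also fails if it takes over 210 s, if anything falls off the work surface, if the arm or the gripper's body presses on something with over 40 N, if the wrist force passes 120 N, or if a joint passes its speed limit or range.

### The arm

A 7-joint arm with a two-finger parallel gripper is mounted at the origin on the work surface. World frame = base frame: x ahead of the robot, y to its left, z up, the work surface at z = 0. Lengths are in mm, angles in rad, forces in N, time in s.
With the tool pointing down it reaches from about 400 to 850 mm from the base axis. Payload 10.4 kg.
Tool frame: the origin (TCP) lies between the finger pads; the fingertips stand 25 mm ahead of it and the grasp point (between the pads) lies 6 mm ahead of it; z points along the fingers, y is the line along which they close (so a half turn about z gives the same grasp; the last joint's range is limited). The gripper opens to 85 mm and grips with 20 to 120 N. Pads are 22 mm wide; open, the fingers measure 114 mm over their backs; the gripper's body (76 mm by 85 mm) begins 54 mm behind the grasp point. The pads swing forward as they close: fully open they stand 13 mm farther back than shut.
Start: joints at [1.204, 0.332, -0.065, 1.46, 0.022, 1.35, -0.088], TCP at [210.688, -588.438, 256.338] pointing down, gripper open.
Joint ranges: [-2.6, 2.6], [-0.5, 2.12], [-1.47, 1.34], [0.16, 2.42], [-1.27, 4.41], [0.06, 2.06], [-2.6, 2.6]. Speed limits (rad/s): [2.22, 2.22, 2.79, 2.79, 3.14, 3.14, 3.14].

### API

Orientations are given as a unit quaternion [x, y, z, w].
In Python, from workcell import env gives the robot as it stands. The module is installed in compiled form; this text tells all that it offers.
- The arm moves only by the tool play_rows, never from a script. Its argument "steps" is a list of rows, each an object of numbers: "tx", "ty", "tz": the shift along the tool's x, y, z in cm; "rx", "ry", "rz": the turn, a rotation vector about the tool's x, y, z in rad; "gripper": the opening, from 0 (shut) to 1 (fully open). A call has 1 to 8 rows; each row shifts and turns the commanded pose from where the row before left it, along the tool's axes as they then stand; what a row does not reach is not made up. A row lasts 1/12 s, in which the tool goes at most 41.7 mm and 7.16 degrees, less where a joint would pass 70% of its speed; a pose out of reach is approached as far as the arm can. A call is refused whole if a number of a shift passes 4.17 or a number of a turn 0.125, either way. A call with a gripper value outside its range is refused whole. The fingers move at their own pace and stop on an object; the grip force is fixed at half the most. Time passes only in rows, so rows that do not move let the fingers close. It gives the time, the measured TCP pose, the force, the opening and the grip force at its end, in the units of the state.
- env.get_state(): the state, without advancing time (a new reading comes with each control period).
- env.camera(name): name is "scene" or "top" or "wrist"; returns the picture (480x640x3 uint8, blue, green, red); there is no depth.
- env.camera_params(name): a dict with "K" (3x3 intrinsics, pixels), "R" (3x3) and "t" (3): a world point X has camera coordinates R X + t; the wrist camera has in their place "tool_from_camera" (4x4, takes a point from camera to tool coordinates, whose origin is the TCP and whose axes are the flange's). Camera axes: x right, y down, z forward; pixel columns grow to the right and rows downward; lengths in mm; the calibration is good to about 2 mm. A picture is of the moment at which its call begins: read the wrist's pose just before it. camera_params takes no time and is no camera call.
- env.job_done(): hands the job in; it is judged then, once.
The state is a dict: "t": time; "q": joint angles; "qvel": joint speeds; "effort": joint torques, N m; "tcp_pos": TCP position; "tool_rot": TCP orientation; "ft_force": force on the tool from outside, world axes, zero at the start; "moment": the same for the moment, N m; "finger_gap": finger opening in mm; "grasp_force": force on a finger pad.
Only numpy, scipy, OpenCV 4.12 (cv2) and the standard library are available. Lean on these libraries where they do the work, as an engineer would, in place of code of your own. Each camera call takes 0.05 s, during which the arm holds its last target. There are 200 camera calls.

## Working session

There is one attempt and no reset: what is moved stays moved. The work goes in short steps, Python scripts to look and compute and a tool call to move; the robot and the scene stay as the last step left them, time stands still between calls to the robot, and variables do not carry over. Pictures are saved under pics/ and viewed, at most 14 in all, crops included, and the job is handed in when it is done.

Besides the shell and the picture viewer there is one more tool, called by a JSON object that holds its "method" and its "body". play_rows: Moves the arm, as the interface text tells. Its arguments: {"type":"object","properties":{"steps":{"type":"array"}},"required":["steps"]}

```bash
mkdir -p pics; python3 - <<'E'
from workcell import env
import cv2,numpy as np
for n in("scene","top"):
    cv2.imwrite(f"pics/{n}0.png",env.camera(n))
    p=env.camera_params(n);print(n,{k:np.round(v,3).tolist() for k,v in p.items()})
print({k:np.round(v,3).tolist() for k,v in env.camera_params("wrist").items()})
print({k:np.round(v,3).tolist() for k,v in env.get_state().items()})
E
```

```text
scene {'K': [[608.144, 0.0, 325.286], [0.0, 608.144, 233.304], [0.0, 0.0, 1.0]], 'R': [[-0.729, 0.684, -0.0], [0.394, 0.42, -0.818], [-0.559, -0.597, -0.576]], 't': [265.639, -137.18, 2094.7]}
top {'K': [[440.773, 0.0, 318.743], [0.0, 440.773, 240.373], [0.0, 0.0, 1.0]], 'R': [[-0.013, -1.0, -0.024], [-0.997, 0.015, -0.077], [0.078, 0.023, -0.997]], 't': [127.672, 487.186, 1271.24]}
{'K': [[410.466, 0.0, 318.644], [0.0, 410.466, 240.282], [0.0, 0.0, 1.0]], 'tool_from_camera': [[0.0, -0.954, -0.299, 76.629], [1.0, 0.0, -0.0, 0.384], [0.0, -0.299, 0.954, -117.973], [0.0, 0.0, 0.0, 1.0]]}
{'t': 0.1, 'q': [1.204, 0.333, -0.065, 1.461, 0.022, 1.35, -0.088], 'qvel': [-0.004, -0.003, -0.001, -0.003, -0.001, -0.0, 0.0], 'effort': [0.001, -62.675, 0.049, -39.243, 0.016, 0.007, 0.0], 'tcp_pos': [210.574, -588.129, 255.627], 'tool_rot': [0.985, 0.171, -0.0, -0.001], 'ft_force': [-0.097, -0.436, -0.628], 'moment': [-0.027, 0.002, 0.083], 'grasp_force': 0.0, 'finger_gap': 85.331}
```

View pics/top0.png

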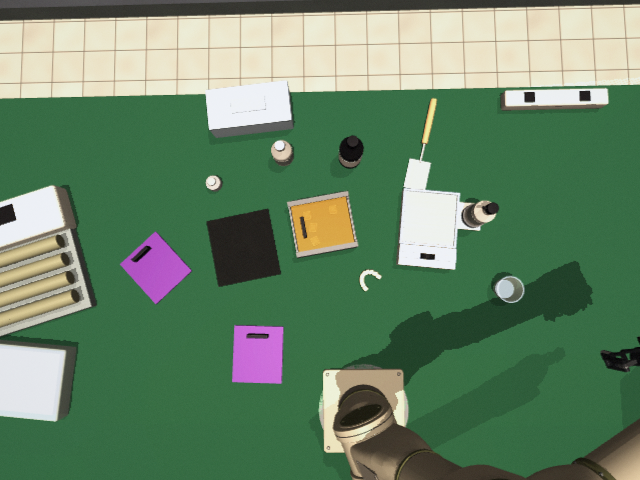

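View pics/scene0.png

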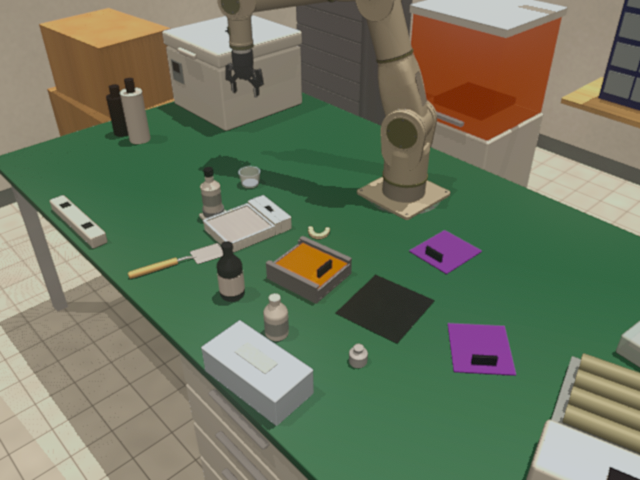

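The top view shows three lid-shaped things: orange at (322,224) inside the grey case, purple at (155,267), purple at (258,354). The orange one is meant. The mat is at (244,247) and the unit at (428,228), with its console towards the robot and the bottle at (483,213).

```bash
cat > h.py <<'E'
from workcell import env
import cv2,numpy as np
from scipy.spatial.transform import Rotation as Ro
def cam(n):
    p=env.camera_params(n)
    if n!="wrist": return np.array(p["K"]),np.array(p["R"]),np.array(p["t"])
    s=env.get_state();T=np.array(p["tool_from_camera"]);R=Ro.from_quat(s["tool_rot"]).as_matrix()
    Rwc=R@T[:3,:3];c=R@T[:3,3]+s["tcp_pos"]
    return np.array(p["K"]),Rwc.T,-Rwc.T@c
def px2w(uv,z,C):
    K,R,t=C;uv=np.atleast_2d(np.array(uv,float));d=(np.c_[uv,np.ones(len(uv))]@np.linalg.inv(K).T)@R
    c=-R.T@t;return c+d*((z-c[2])/d[:,2])[:,None]
def w2px(X,C):
    K,R,t=C;p=(np.atleast_2d(X)@R.T+t)@K.T;return p[:,:2]/p[:,2:]
def blobs(mask,amin=30):
    return [c for c in cv2.findContours(mask.astype(np.uint8),cv2.RETR_EXTERNAL,cv2.CHAIN_APPROX_NONE)[0] if cv2.contourArea(c)>amin]
def rect(c,z,C):
    w=px2w(c[:,0,:],z,C)[:,:2].astype(np.float32);return cv2.minAreaRect(w)
def yaw():
    R=Ro.from_quat(env.get_state()["tool_rot"]).as_matrix();return np.arctan2(R[1,0],R[0,0])
def go(x,y,z,yw=None):
    "print turn then shift (in turned tool frame) to reach a tool-down pose"
    s=env.get_state();y0=yaw();yw=y0 if yw is None else yw
    d=np.array([x,y,z])-s["tcp_pos"];c,n=np.cos(yw),np.sin(yw)
    dyaw=(yw-y0+np.pi)%(2*np.pi)-np.pi
    R=Ro.from_quat(s["tool_rot"]).as_matrix()
    print(f"rz {-dyaw:.3f}  tx {(c*d[0]+n*d[1])/10:.2f} ty {(n*d[0]-c*d[1])/10:.2f} tz {-d[2]/10:.2f} cm; tilt z {np.round(R[:,2],4)}")
def st():
    s=env.get_state();print("t %.1f"%s["t"],np.round(s["tcp_pos"],1),"yaw %.3f"%yaw(),"F",np.round(s["ft_force"],1),"gap %.1f grip %.0f"%(s["finger_gap"],s["grasp_force"]))
E
cat > m.py <<'E'
from h import *
im=env.camera("top");C=cam("top");hsv=cv2.cvtColor(im,cv2.COLOR_BGR2HSV);H,S,V=cv2.split(hsv)
print("org",[ (rect(c,39,C)) for c in blobs((H>8)&(H<24)&(S>150)&(V>120),300)])
print("blk",[ (rect(c,3,C)) for c in blobs((V<45)&(S<140),1500)])
print("wht",[ (rect(c,33,C)) for c in blobs((V>150)&(S<60),1500)])
cv2.imwrite("pics/topc.png",cv2.resize(im[170:290,190:520],None,fx=2.4,fy=2.4,interpolation=cv2.INTER_CUBIC))
E
python3 m.py
```

```text
org [((536.33984375, 110.43521118164062), (133.20657348632812, 162.86514282226562), 9.479817390441895)]
blk [((474.04095458984375, 346.59246826171875), (196.96495056152344, 187.9859161376953), 10.859201431274414)]
wht [((91.25006103515625, 961.987060546875), (194.59591674804688, 201.92015075683594), 84.3296127319336), ((379.81207275390625, 952.6558837890625), (237.90513610839844, 277.1138610839844), 17.15888786315918), ((575.0626220703125, 983.5428466796875), (132.9789581298828, 203.6630096435547), 17.1137638092041), ((582.522705078125, -236.1751708984375), (229.3109588623047, 358.3349304199219), 84.26660919189453), ((900.6292114257812, -582.3307495117188), (299.8728332519531, 49.94598388671875), 89.97237396240234), ((1002.5634765625, 125.9405517578125), (1932.8564453125, 355.171142578125), 89.96043395996094)]
```

View pics/topc.png

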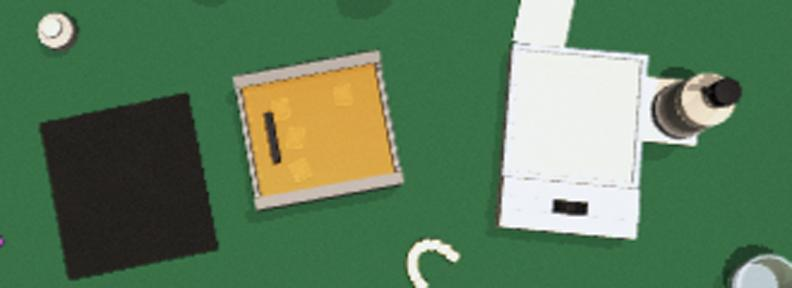

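The crop confirms it: the orange lid is in the grey case at crop (318,130), its rib at (272,138), and four dies show through it at (281,108), (343,95), (296,138) and (299,170). Moving to hover over the rib.

{"method": "play_rows", "body": {"steps": [{"rz": 0.09,"tx": 2},{"rz": 0.09,"tx": 3},{"tx": 3,"ty": -2.5},{"tx": 2.5,"ty": -3},{"tx": 2,"ty": -3.4},{"tx": 2,"ty": -3.4},{"tx": 2,"ty": -3.4},{"tx": 2,"ty": -3.4}]}}

```text
invalid input
```

{"method": "play_rows", "body": {"steps": [{"tx": 2,"ty": -3.4},{"tx": 2,"ty": -3.4},{"tx": 2,"ty": -3.4},{"tx": 2,"ty": -3.4},{"tx": 2,"ty": -3.4},{"tx": 2,"ty": -3.4},{"tx": 2,"ty": -3.4},{"tx": 2,"ty": -3.4}]}}

```text
invalid input
```

{"method": "play_rows", "body": {"steps": [{"tx": 2,"ty": -3.4},{"tx": 2,"ty": -3.4},{"tx": 2,"ty": -3.4},{"tx": 2,"ty": -3.4},{"tx": 1,"ty": -3},{"ty": -2},{},{}]}}

```text
invalid input
```

```bash
python3 - <<'E'
from h import *
st();go(527,165,170,0.165);C=cam("wrist");im=env.camera("wrist");cv2.imwrite("pics/w1.png",im)
print(w2px([[527,165,67]],C))
E
```

```text
t 0.1 [ 210.6 -588.2  255.7] yaw 0.344 F [-0.  -0.4  0.1] gap 85.9 grip 0
rz 0.179  tx 43.59 ty -69.10 tz 8.57 cm; tilt z [-4.e-04  1.e-03 -1.e+00]
[[-1312.17561715 -1236.48506102]]
```

View pics/w1.png

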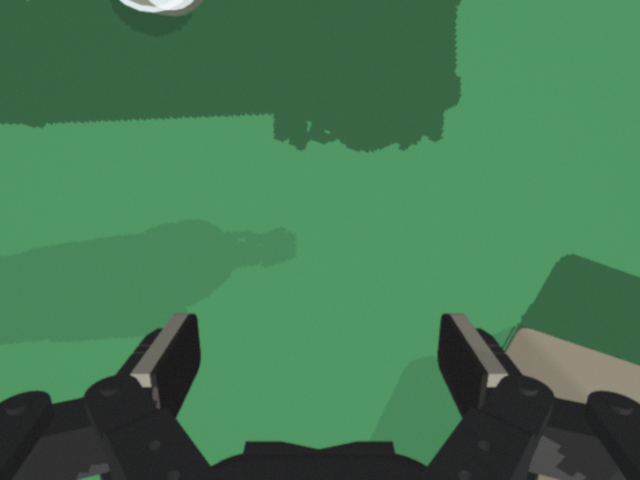

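The moves were refused, so the view shows only bare bench and the open fingers. I'll retry with all the keys.

{"method": "play_rows", "body": {"steps": [{"tx": 2,"ty": 0,"tz": 0,"rx": 0,"ry": 0,"rz": 0.09,"gripper": 1},{"tx": 3,"ty": 0,"tz": 0,"rx": 0,"ry": 0,"rz": 0.09,"gripper": 1}]}}

```text
t: 0.37
tcp_pos: [255.4, -575.3, 256.3]
tool_rot: [0.997, 0.077, -0.001, 0.0]
ft_force: [-0.2, 0.2, 0.1]
finger_gap: 85.4
grasp_force: 0.0
```

{"method": "play_rows", "body": {"steps": [{"tx": 2,"ty": -3,"gripper": 1},{"tx": 2,"ty": -3.3,"gripper": 1},{"tx": 2,"ty": -3.3,"gripper": 1},{"tx": 2,"ty": -3.3,"gripper": 1},{"tx": 2,"ty": -3.3,"gripper": 1},{"tx": 2,"ty": -3.3,"gripper": 1},{"tx": 2,"ty": -3.3,"gripper": 1},{"tx": 2,"ty": -3.3,"gripper": 1}]}}

```text
invalid input
```

{"method": "play_rows", "body": {"steps": [{"tx": 2,"ty": -3,"tz": 0,"rx": 0,"ry": 0,"rz": 0,"gripper": 1},{"tx": 2,"ty": -3.3,"tz": 0,"rx": 0,"ry": 0,"rz": 0,"gripper": 1},{"tx": 2,"ty": -3.3,"tz": 0,"rx": 0,"ry": 0,"rz": 0,"gripper": 1},{"tx": 2,"ty": -3.3,"tz": 0,"rx": 0,"ry": 0,"rz": 0,"gripper": 1},{"tx": 2,"ty": -3.3,"tz": 0,"rx": 0,"ry": 0,"rz": 0,"gripper": 1},{"tx": 2,"ty": -3.3,"tz": 0,"rx": 0,"ry": 0,"rz": 0,"gripper": 1},{"tx": 2,"ty": -3.3,"tz": 0,"rx": 0,"ry": 0,"rz": 0,"gripper": 1},{"tx": 2,"ty": -3.3,"tz": 0,"rx": 0,"ry": 0,"rz": 0,"gripper": 1}]}}

```text
t: 1.03
tcp_pos: [374.1, -288.7, 256.3]
tool_rot: [0.997, 0.082, 0.0, 0.0]
ft_force: [0.6, -0.7, -0.4]
finger_gap: 85.1
grasp_force: 0.0
```

{"method": "play_rows", "body": {"steps": [{"tx": 2,"ty": -3.3,"tz": 0,"rx": 0,"ry": 0,"rz": 0,"gripper": 1},{"tx": 2,"ty": -3.3,"tz": 0,"rx": 0,"ry": 0,"rz": 0,"gripper": 1},{"tx": 2,"ty": -3.3,"tz": 0,"rx": 0,"ry": 0,"rz": 0,"gripper": 1},{"tx": 2,"ty": -3.3,"tz": 0,"rx": 0,"ry": 0,"rz": 0,"gripper": 1},{"tx": 2,"ty": -3.3,"tz": 0,"rx": 0,"ry": 0,"rz": 0,"gripper": 1},{"tx": 2,"ty": -3.3,"tz": 0,"rx": 0,"ry": 0,"rz": 0,"gripper": 1},{"tx": 2,"ty": -3.3,"tz": 0,"rx": 0,"ry": 0,"rz": 0,"gripper": 1},{"tx": 2,"ty": -3.3,"tz": 0,"rx": 0,"ry": 0,"rz": 0,"gripper": 1}]}}

```text
t: 1.7
tcp_pos: [488.9, -2.2, 256.5]
tool_rot: [0.997, 0.082, 0.0, 0.0]
ft_force: [0.7, -1.1, 0.5]
finger_gap: 85.4
grasp_force: 0.0
```

{"method": "play_rows", "body": {"steps": [{"tx": 2,"ty": -3.3,"tz": 0,"rx": 0,"ry": 0,"rz": 0,"gripper": 1},{"tx": 2,"ty": -3.3,"tz": 0,"rx": 0,"ry": 0,"rz": 0,"gripper": 1},{"tx": 2,"ty": -3.3,"tz": 0,"rx": 0,"ry": 0,"rz": 0,"gripper": 1},{"tx": 1,"ty": -2.5,"tz": 0,"rx": 0,"ry": 0,"rz": 0,"gripper": 1},{"tx": 0,"ty": -2,"tz": 0,"rx": 0,"ry": 0,"rz": 0,"gripper": 1},{"tx": 0,"ty": 0,"tz": 0,"rx": 0,"ry": 0,"rz": 0,"gripper": 1},{"tx": 0,"ty": 0,"tz": 0,"rx": 0,"ry": 0,"rz": 0,"gripper": 1}]}}

```text
t: 2.28
tcp_pos: [533.8, 150.7, 256.1]
tool_rot: [0.997, 0.083, -0.0, -0.0]
ft_force: [0.1, -0.9, -0.5]
finger_gap: 85.3
grasp_force: 0.0
```

```bash
cat > w.py <<'E'
from h import *
import sys
st();C=cam("wrist");im=env.camera("wrist");cv2.imwrite(sys.argv[1],im)
hsv=cv2.cvtColor(im,cv2.COLOR_BGR2HSV);H,S,V=cv2.split(hsv)
np.savez("w.npz",im=im,K=C[0],R=C[1],t=C[2])
E
python3 w.py pics/w2.png; python3 -c "
from h import *
go(527,165,170,0.165);print(w2px([[527,165,67]],cam('wrist')))"
```

```text
t 2.3 [533.8 150.7 256.1] yaw 0.166 F [ 0.1 -0.9 -0.5] gap 85.3 grip 0
rz -0.001  tx -0.45 ty -1.68 tz 8.61 cm; tilt z [-3.e-04 -5.e-04 -1.e+00]
[[296.51178656 221.79173917]]
```

View pics/w2.png

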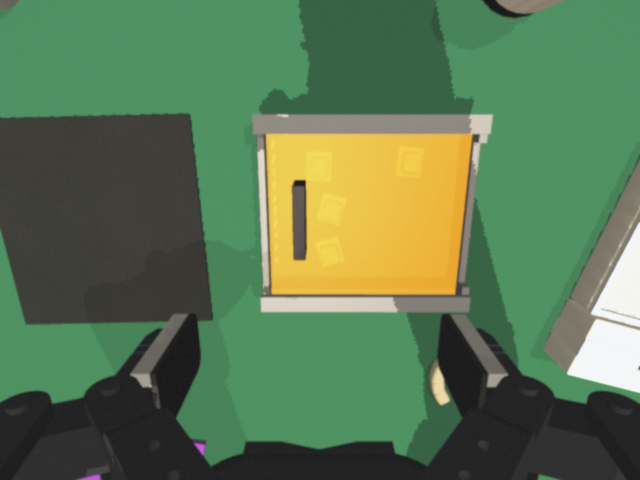

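The wrist view has the case at (370,213), the rib at (300,220), four dies under the lid at (319,165), (410,162), (332,209), (330,251), and the mat at left. Measuring these.

```bash
cat > m2.py <<'E'
from h import *
d=np.load("w.npz");im=d["im"];C=(d["K"],d["R"],d["t"]);hsv=cv2.cvtColor(im,cv2.COLOR_BGR2HSV);H,S,V=cv2.split(hsv)
m=(V<110)&(S<90);m[:120]=0;m[290:]=0;m[:,:280]=0;m[:,330:]=0
for c in blobs(m,200): print("rib px",cv2.boundingRect(c),[np.round(rect(c,z,C)[0],1) for z in (67,50)],rect(c,67,C)[1:])
m=(H>8)&(H<30)&(S>150)&(V>120)
for c in blobs(m,3000): print("lid",rect(c,39,C))
m=(V<85)&(S<90);m[330:]=0;m[:,215:]=0
for c in blobs(m,3000): print("mat",cv2.boundingRect(c),rect(c,3,C))
# case outer corners at z=56
for u in [(253,115),(493,115),(470,311),(262,312)]: print("case",np.round(px2w(u,56,C)[0],1))
E
python3 m2.py
```

```text
rib px (293, 181, 13, 78) [array([527.8, 165. ]), array([523.2, 165.1])] ((61.35924530029297, 8.899396896362305), 9.841134071350098)
lid ((531.2415771484375, 109.94207763671875), (138.29196166992188, 163.9085693359375), 9.54832935333252)
mat (0, 114, 213, 216) ((469.1585998535156, 346.43682861328125), (209.2676239013672, 189.875732421875), 10.8965482711792)
case [599.1 210.8  56. ]
case [628.6  35.5  56. ]
case [470.1   8.1  56. ]
case [439.5 184.   56. ]
```

{"method": "play_rows", "body": {"steps": [{"tx": -0.2,"ty": -0.8,"tz": 2,"rx": 0,"ry": 0,"rz": 0,"gripper": 1},{"tx": -0.2,"ty": -0.9,"tz": 3,"rx": 0,"ry": 0,"rz": 0,"gripper": 1},{"tx": 0,"ty": 0,"tz": 3.5,"rx": 0,"ry": 0,"rz": 0,"gripper": 1},{"tx": 0,"ty": 0,"tz": 3,"rx": 0,"ry": 0,"rz": 0,"gripper": 1},{"tx": 0,"ty": 0,"tz": 2.5,"rx": 0,"ry": 0,"rz": 0,"gripper": 0.8},{"tx": 0,"ty": 0,"tz": 2,"rx": 0,"ry": 0,"rz": 0,"gripper": 0.8},{"tx": 0,"ty": 0,"tz": 1.5,"rx": 0,"ry": 0,"rz": 0,"gripper": 0.7},{"tx": 0,"ty": 0,"tz": 0,"rx": 0,"ry": 0,"rz": 0,"gripper": 0.7}]}}

```text
t: 3.0
tcp_pos: [526.1, 163.0, 78.2]
tool_rot: [0.997, 0.081, -0.002, 0.001]
ft_force: [-0.3, -1.1, 0.2]
finger_gap: 59.5
grasp_force: 0.0
```

```bash
python3 -c "
from h import *
st();go(527.5,165,67,0.167)"
```

```text
t 3.0 [526.1 163.   78.2] yaw 0.162 F [-0.3 -1.1  0.2] gap 59.5 grip 0
rz -0.005  tx 0.17 ty -0.18 tz 1.12 cm; tilt z [-0.0046 -0.0021 -1.    ]
```

{"method": "play_rows", "body": {"steps": [{"tx": 0.1,"ty": -0.2,"tz": 0.6,"rx": 0,"ry": 0,"rz": 0,"gripper": 0.6},{"tx": 0,"ty": 0,"tz": 0.5,"rx": 0,"ry": 0,"rz": 0,"gripper": 0.4},{"tx": 0,"ty": 0,"tz": 0,"rx": 0,"ry": 0,"rz": 0,"gripper": 0.2},{"tx": 0,"ty": 0,"tz": 0,"rx": 0,"ry": 0,"rz": 0,"gripper": 0},{"tx": 0,"ty": 0,"tz": 0,"rx": 0,"ry": 0,"rz": 0,"gripper": 0},{"tx": 0,"ty": 0,"tz": 0,"rx": 0,"ry": 0,"rz": 0,"gripper": 0},{"tx": 0,"ty": 0,"tz": 0,"rx": 0,"ry": 0,"rz": 0,"gripper": 0},{"tx": 0,"ty": 0,"tz": 0,"rx": 0,"ry": 0,"rz": 0,"gripper": 0}]}}

```text
t: 3.67
tcp_pos: [528.8, 167.2, 71.1]
tool_rot: [0.997, 0.082, 0.001, 0.0]
ft_force: [-1.1, -3.4, 6.6]
finger_gap: 8.6
grasp_force: 59.8
```

```bash
python3 -c "
from h import *
st();go(527.5,165,67,0.167)"
```

```text
t 3.7 [528.8 167.2  71.1] yaw 0.163 F [-1.1 -3.4  6.6] gap 8.6 grip 60
rz -0.004  tx -0.17 ty 0.20 tz 0.41 cm; tilt z [ 1.3e-03 -8.0e-04 -1.0e+00]
```

{"method": "play_rows", "body": {"steps": [{"tx": 0,"ty": 0,"tz": -0.3,"rx": 0,"ry": 0,"rz": 0,"gripper": 0},{"tx": 0,"ty": 0,"tz": -0.3,"rx": 0,"ry": 0,"rz": 0,"gripper": 0},{"tx": 0,"ty": 0,"tz": -0.3,"rx": 0,"ry": 0,"rz": 0,"gripper": 0},{"tx": 0,"ty": 0,"tz": 0,"rx": 0,"ry": 0,"rz": 0,"gripper": 0},{"tx": 0,"ty": 0,"tz": 0,"rx": 0,"ry": 0,"rz": 0,"gripper": 0},{"tx": 0,"ty": 0,"tz": 0,"rx": 0,"ry": 0,"rz": 0,"gripper": 0}]}}

```text
t: 4.17
tcp_pos: [528.1, 168.1, 79.3]
tool_rot: [0.997, 0.082, 0.0, -0.0]
ft_force: [0.0, 0.8, -1.9]
finger_gap: 9.0
grasp_force: 58.9
```

```bash
python3 -c "
from h import *
st();go(527.5,165,67,0.167)"; python3 w.py pics/w3.png
```

```text
t 4.2 [528.1 168.1  79.3] yaw 0.164 F [ 0.   0.8 -1.9] gap 9.0 grip 59
rz -0.003  tx -0.11 ty 0.29 tz 1.23 cm; tilt z [ 1.e-04  3.e-04 -1.e+00]
t 4.2 [528.1 168.1  79.3] yaw 0.164 F [ 0.   0.8 -1.9] gap 9.0 grip 59
```

View pics/w3.png

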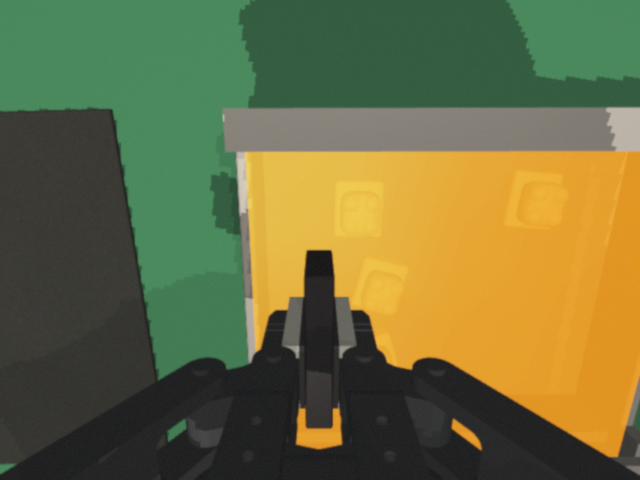

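The lid is held and lifted about 8 mm, with the wrist reading roughly its weight. Sliding it out along +y, watching the force.

{"method": "play_rows", "body": {"steps": [{"tx": 0,"ty": -0.2,"tz": -0.1,"rx": 0,"ry": 0,"rz": 0,"gripper": 0},{"tx": 0,"ty": -0.5,"tz": 0,"rx": 0,"ry": 0,"rz": 0,"gripper": 0},{"tx": 0,"ty": -0.8,"tz": 0,"rx": 0,"ry": 0,"rz": 0,"gripper": 0},{"tx": 0,"ty": -0.8,"tz": 0,"rx": 0,"ry": 0,"rz": 0,"gripper": 0},{"tx": 0,"ty": -0.7,"tz": 0,"rx": 0,"ry": 0,"rz": 0,"gripper": 0},{"tx": 0,"ty": 0,"tz": 0,"rx": 0,"ry": 0,"rz": 0,"gripper": 0}]}}

```text
t: 4.72
tcp_pos: [522.5, 200.0, 80.4]
tool_rot: [0.997, 0.083, 0.0, -0.001]
ft_force: [-0.2, 0.8, -2.3]
finger_gap: 8.5
grasp_force: 58.9
```

```bash
python3 -c "
from h import *
st();print(env.get_state()['moment'])"
```

```text
t 4.7 [522.5 200.   80.4] yaw 0.167 F [-0.2  0.8 -2.3] gap 8.5 grip 59
[ 0.10604733  0.02299643 -0.03463962]
```

{"method": "play_rows", "body": {"steps": [{"tx": 0,"ty": -1,"tz": 0,"rx": 0,"ry": 0,"rz": 0,"gripper": 0},{"tx": 0,"ty": -1.2,"tz": 0,"rx": 0,"ry": 0,"rz": 0,"gripper": 0},{"tx": 0,"ty": -1.2,"tz": 0,"rx": 0,"ry": 0,"rz": 0,"gripper": 0},{"tx": 0,"ty": -1.2,"tz": 0,"rx": 0,"ry": 0,"rz": 0,"gripper": 0},{"tx": 0,"ty": -1.2,"tz": 0,"rx": 0,"ry": 0,"rz": 0,"gripper": 0},{"tx": 0,"ty": -1.2,"tz": 0,"rx": 0,"ry": 0,"rz": 0,"gripper": 0},{"tx": 0,"ty": -0.5,"tz": 0,"rx": 0,"ry": 0,"rz": 0,"gripper": 0}]}}

```text
t: 5.3
tcp_pos: [510.2, 274.1, 80.4]
tool_rot: [0.997, 0.083, 0.0, -0.001]
ft_force: [-0.2, 0.2, -1.4]
finger_gap: 8.3
grasp_force: 58.9
```

{"method": "play_rows", "body": {"steps": [{"tx": 0,"ty": -1,"tz": 0,"rx": 0,"ry": 0,"rz": 0,"gripper": 0},{"tx": 0,"ty": -1.4,"tz": 0,"rx": 0,"ry": 0,"rz": 0,"gripper": 0},{"tx": 0,"ty": -1.4,"tz": 0,"rx": 0,"ry": 0,"rz": 0,"gripper": 0},{"tx": 0,"ty": -1.4,"tz": 0,"rx": 0,"ry": 0,"rz": 0,"gripper": 0},{"tx": 0,"ty": -1.4,"tz": 0,"rx": 0,"ry": 0,"rz": 0,"gripper": 0},{"tx": 0,"ty": -1.4,"tz": 0,"rx": 0,"ry": 0,"rz": 0,"gripper": 0},{"tx": 0,"ty": -0.6,"tz": 0,"rx": 0,"ry": 0,"rz": 0,"gripper": 0},{"tx": 0,"ty": 0,"tz": 0,"rx": 0,"ry": 0,"rz": 0,"gripper": 0}]}}

```text
t: 5.97
tcp_pos: [496.2, 357.9, 80.3]
tool_rot: [0.997, 0.083, -0.0, -0.0]
ft_force: [0.4, 0.1, -0.9]
finger_gap: 8.5
grasp_force: 58.9
```

{"method": "play_rows", "body": {"steps": [{"tx": -0.3,"ty": -0.7,"tz": 0,"rx": 0,"ry": 0,"rz": 0,"gripper": 0},{"tx": -0.5,"ty": -1,"tz": 0,"rx": 0,"ry": 0,"rz": 0,"gripper": 0},{"tx": -0.5,"ty": -1,"tz": 0,"rx": 0,"ry": 0,"rz": 0,"gripper": 0},{"tx": -0.5,"ty": -1,"tz": 0.3,"rx": 0,"ry": 0,"rz": 0,"gripper": 0},{"tx": -0.5,"ty": -1,"tz": 0.8,"rx": 0,"ry": 0,"rz": 0,"gripper": 0},{"tx": 0,"ty": 0,"tz": 0.8,"rx": 0,"ry": 0,"rz": 0,"gripper": 0},{"tx": 0,"ty": 0,"tz": 0.5,"rx": 0,"ry": 0,"rz": 0,"gripper": 0},{"tx": 0,"ty": 0,"tz": 0,"rx": 0,"ry": 0,"rz": 0,"gripper": 0}]}}

```text
t: 6.63
tcp_pos: [466.3, 397.7, 54.3]
tool_rot: [0.997, 0.082, -0.001, 0.001]
ft_force: [-0.0, -0.3, -1.9]
finger_gap: 9.0
grasp_force: 58.9
```

```bash
python3 -c "
from h import *
st();go(464.9,400.8,44,0.167)"; python3 w.py pics/w4.png
```

```text
t 6.6 [466.3 397.7  54.3] yaw 0.164 F [-0.  -0.3 -1.9] gap 9.0 grip 59
rz -0.003  tx -0.08 ty -0.33 tz 1.03 cm; tilt z [-0.0018 -0.0022 -1.    ]
t 6.6 [466.3 397.7  54.3] yaw 0.164 F [-0.  -0.3 -1.9] gap 9.0 grip 59
```

View pics/w4.png

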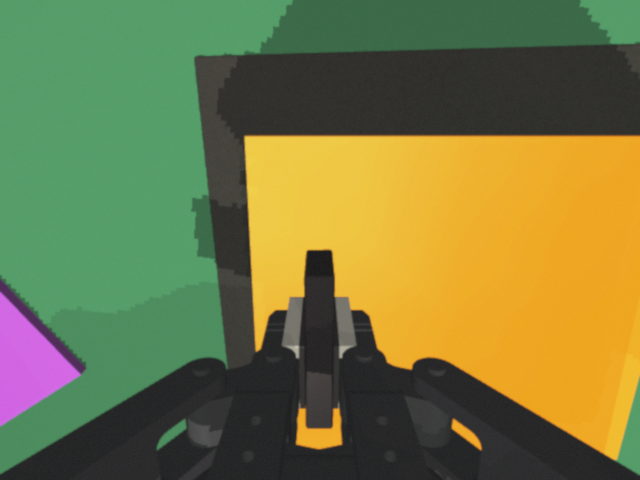

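The lid hangs level over the mat; its corner is at (245,136) and the mat corner at (196,58). Checking the margins.

```bash
python3 -c "
from h import *
d=np.load('w.npz');C=(d['K'],d['R'],d['t'])
a=px2w((245,136),22,C)[0];b=px2w((196,58),3,C)[0];print(a,b)
dd=(b-a)[:2];print('margin in mat x,y',dd@[np.cos(.19),np.sin(.19)],dd@[-np.sin(.19),np.cos(.19)])"
```

```text
[529.57633369 434.31209878  22.        ] [553.4954702  458.83010238   3.        ]
margin in mat x,y 28.119136420425797 19.559441680747952
```

{"method": "play_rows", "body": {"steps": [{"tx": 0,"ty": -0.4,"tz": 0.4,"rx": 0,"ry": 0,"rz": 0,"gripper": 0},{"tx": 0,"ty": 0,"tz": 0.4,"rx": 0,"ry": 0,"rz": 0,"gripper": 0},{"tx": 0,"ty": 0,"tz": 0.3,"rx": 0,"ry": 0,"rz": 0,"gripper": 0},{"tx": 0,"ty": 0,"tz": 0.2,"rx": 0,"ry": 0,"rz": 0,"gripper": 0},{"tx": 0,"ty": 0,"tz": 0.1,"rx": 0,"ry": 0,"rz": 0,"gripper": 0},{"tx": 0,"ty": 0,"tz": 0,"rx": 0,"ry": 0,"rz": 0,"gripper": 0},{"tx": 0,"ty": 0,"tz": 0,"rx": 0,"ry": 0,"rz": 0,"gripper": 0}]}}

```text
t: 7.27
tcp_pos: [466.1, 402.7, 42.4]
tool_rot: [0.997, 0.082, 0.0, -0.0]
ft_force: [-0.1, -0.3, -1.5]
finger_gap: 8.7
grasp_force: 58.9
```

{"method": "play_rows", "body": {"steps": [{"tx": 0,"ty": 0,"tz": 0.15,"rx": 0,"ry": 0,"rz": 0,"gripper": 0},{"tx": 0,"ty": 0,"tz": 0.1,"rx": 0,"ry": 0,"rz": 0,"gripper": 0},{"tx": 0,"ty": 0,"tz": 0,"rx": 0,"ry": 0,"rz": 0,"gripper": 0},{"tx": 0,"ty": 0,"tz": 0,"rx": 0,"ry": 0,"rz": 0,"gripper": 0}]}}

```text
t: 7.6
tcp_pos: [466.2, 402.8, 40.1]
tool_rot: [0.997, 0.082, 0.0, -0.0]
ft_force: [-1.5, -1.1, 5.0]
finger_gap: 9.0
grasp_force: 39.8
```

{"method": "play_rows", "body": {"steps": [{"tx": 0,"ty": 0,"tz": 0,"rx": 0,"ry": 0,"rz": 0,"gripper": 0.3},{"tx": 0,"ty": 0,"tz": 0,"rx": 0,"ry": 0,"rz": 0,"gripper": 0.5},{"tx": 0,"ty": 0,"tz": -0.5,"rx": 0,"ry": 0,"rz": 0,"gripper": 0.6},{"tx": 0,"ty": 0,"tz": -1.5,"rx": 0,"ry": 0,"rz": 0,"gripper": 0.6},{"tx": 0,"ty": 0,"tz": -3,"rx": 0,"ry": 0,"rz": 0,"gripper": 0.6},{"tx": 0,"ty": 0,"tz": -3.5,"rx": 0,"ry": 0,"rz": 0,"gripper": 0.6},{"tx": 0,"ty": 0,"tz": -3.5,"rx": 0,"ry": 0,"rz": 0,"gripper": 0.6},{"tx": 0,"ty": 2,"tz": -3,"rx": 0,"ry": 0,"rz": 0,"gripper": 0.6}]}}

```text
t: 8.27
tcp_pos: [467.3, 386.8, 193.9]
tool_rot: [0.996, 0.084, 0.001, -0.002]
ft_force: [0.7, 0.4, 1.2]
finger_gap: 51.1
grasp_force: 0.0
```

{"method": "play_rows", "body": {"steps": [{"tx": 0,"ty": 3.5,"tz": -1,"rx": 0,"ry": 0,"rz": 0,"gripper": 0.6},{"tx": 0,"ty": 4,"tz": 0,"rx": 0,"ry": 0,"rz": 0,"gripper": 0.6},{"tx": 0,"ty": 4,"tz": 0,"rx": 0,"ry": 0,"rz": 0,"gripper": 0.6},{"tx": 0,"ty": 4,"tz": 0,"rx": 0,"ry": 0,"rz": 0,"gripper": 0.6},{"tx": 0,"ty": 4,"tz": 0,"rx": 0,"ry": 0,"rz": 0,"gripper": 0.6},{"tx": 0,"ty": 4,"tz": 0,"rx": 0,"ry": 0,"rz": 0,"gripper": 0.6},{"tx": 0,"ty": 3,"tz": 0,"rx": 0,"ry": 0,"rz": 0,"gripper": 0.6},{"tx": 0,"ty": 0,"tz": 0,"rx": 0,"ry": 0,"rz": 0,"gripper": 0.6}]}}

```text
t: 8.93
tcp_pos: [514.0, 114.3, 200.9]
tool_rot: [0.997, 0.077, 0.001, 0.002]
ft_force: [0.6, -0.5, -0.4]
finger_gap: 51.0
grasp_force: 0.0
```

```bash
python3 w.py pics/w5.png; python3 m.py | head -1
```

```text
t 8.9 [514.  114.3 200.9] yaw 0.155 F [ 0.6 -0.5 -0.4] gap 51.0 grip 0
org [((469.58380126953125, 341.49420166015625), (140.14767456054688, 158.9883575439453), 9.394519805908203)]
```

View pics/w5.png

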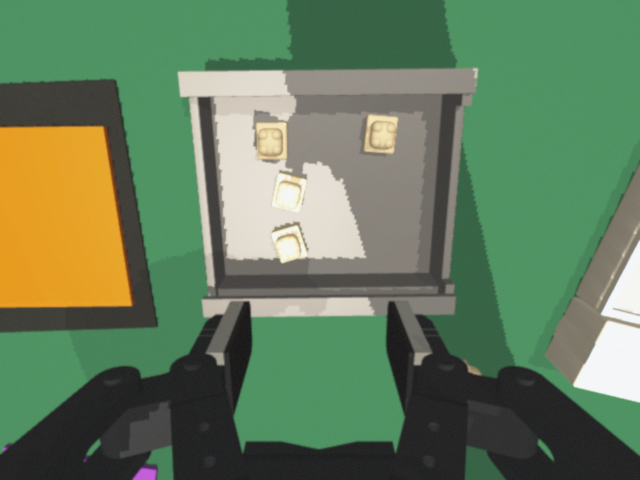

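Case is open with four dies at (272,141), (381,134), (289,192) and (289,243); the lid lies on the mat. Measuring die poses.

```bash
cat > m3.py <<'E'
from h import *
import sys
def dies(box,seeds=None,z=15):
    d=np.load("w.npz");im=d["im"];C=(d["K"],d["R"],d["t"]);hsv=cv2.cvtColor(im,cv2.COLOR_BGR2HSV);H,S,V=cv2.split(hsv)
    m=(H>12)&(H<32)&(S>48)&(V>110);k=np.zeros_like(m);x0,y0,x1,y1=box;k[y0:y1,x0:x1]=1;m&=k
    m=cv2.morphologyEx(m.astype(np.uint8),cv2.MORPH_CLOSE,np.ones((7,7)))
    m=cv2.morphologyEx(m,cv2.MORPH_OPEN,np.ones((3,3)))
    for c in blobs(m,150):
        r=rect(c,z,C);bx=cv2.boxPoints(r);e=bx[1]-bx[0];f=bx[2]-bx[1];l=e if np.hypot(*e)>np.hypot(*f) else f
        print("px",cv2.boundingRect(c),"w",np.round(r[0],1),"size",np.round(r[1],1),"long-axis %.3f"%((np.arctan2(l[1],l[0])+np.pi/2)%np.pi-np.pi/2))
dies(list(map(int,sys.argv[1:5])))
E
python3 m3.py 215 100 440 275
python3 - <<'E'
from h import *
d=np.load("w.npz");im=d["im"];hsv=cv2.cvtColor(im,cv2.COLOR_BGR2HSV)
for u in [(263,126),(272,141),(278,205),(289,192),(289,243),(240,200),(330,150)]:print(u,hsv[u[1],u[0]])
E
```

```text
px (273, 223, 34, 35) w [491.5 131.8] size [27.5 20.5] long-axis 0.485
px (280, 173, 26, 30) w [533.7 136.9] size [20.6 18.2] long-axis 0.010
px (256, 122, 32, 38) w [565.1 155.9] size [26.4 22.4] long-axis 0.132
px (363, 114, 36, 40) w [581.8  79.5] size [26.8 23.2] long-axis 0.074
(263, 126) [ 24  60 241]
(272, 141) [ 23  60 241]
(278, 205) [ 28  28 243]
(289, 192) [ 45   2 246]
(289, 243) [ 32  15 246]
(240, 200) [ 20  20 229]
(330, 150) [ 15  25 144]
```

```bash
python3 - <<'E'
from h import *
C=cam("top");f=lambda u,z:px2w((np.array(u)+.5)/2.4-.5+[190,170],z,C)[0][:2]
bl,br,tl,tr=f((498,228),45),f((637,239),45),f((511,43),36),f((649,57),36)
print(bl,br,tl,tr,np.linalg.norm(bl-br),np.linalg.norm(tl-tr),np.linalg.norm((tl+tr-bl-br)/2))
ym=(bl-br+tl-tr)/2;xm=(tl+tr-bl-br)/2
print("yaw",np.arctan2(-ym[0],ym[1]),np.arctan2(xm[1],xm[0]),"slot",f((570,207),45))
y=np.arctan2(-ym[0]+xm[1],ym[1]+xm[0]);R=np.array([[np.cos(y),-np.sin(y)],[np.sin(y),np.cos(y)]])
print("yaw",y,"origin",(tl+tr)/2-R@[81,0],(bl+br)/2+R@[142,0]);
d=np.load("w.npz");W=(d["K"],d["R"],d["t"]);print("die C",px2w((289.5,192),17,W)[0])
go(565,156,110,0.13)
E
```

```text
[ 414.14605593 -102.33370909] [ 398.98738193 -265.7335229 ] [ 637.98021633 -125.31925356] [ 617.97845931 -290.64896024] 164.1014459077682 166.53522808770992 222.70422946163163
yaw -0.10655344820201033 -0.10775233264162039 slot [ 437.91547065 -188.13443459]
yaw -0.10724157235474706 origin [ 547.44467216 -199.31418031] [ 547.75094762 -199.23274655]
die C [530.52680622 137.9872089   17.        ]
rz 0.031  tx 5.63 ty -2.83 tz 9.10 cm; tilt z [ 1.3e-03 -1.0e-04 -1.0e+00]
```

{"method": "play_rows", "body": {"steps": [{"tx": 1.8,"ty": -0.9,"tz": 2.5,"rx": 0,"ry": 0,"rz": 0.03,"gripper": 0.45},{"tx": 2,"ty": -1,"tz": 3,"rx": 0,"ry": 0,"rz": 0,"gripper": 0.45},{"tx": 1.8,"ty": -0.9,"tz": 3.5,"rx": 0,"ry": 0,"rz": 0,"gripper": 0.45},{"tx": 0,"ty": 0,"tz": 0,"rx": 0,"ry": 0,"rz": 0,"gripper": 0.45},{"tx": 0,"ty": 0,"tz": 0,"rx": 0,"ry": 0,"rz": 0,"gripper": 0.45},{"tx": 0,"ty": 0,"tz": 0,"rx": 0,"ry": 0,"rz": 0,"gripper": 0.45}]}}

```text
t: 9.53
tcp_pos: [563.8, 158.9, 111.4]
tool_rot: [0.998, 0.068, 0.001, -0.0]
ft_force: [0.5, -0.0, 0.6]
finger_gap: 38.6
grasp_force: 0.0
```

```bash
python3 w.py pics/w6.png; python3 -c "
from h import *
go(565,156,38,0.13);C=cam('wrist');print(w2px([[565,156,28],[534,137,28],[582,80,28],[491.5,132,28]],C))"; python3 m3.py 150 100 600 400
```

```text
t 9.5 [563.8 158.9 111.4] yaw 0.136 F [ 0.5 -0.   0.6] gap 38.6 grip 0
rz 0.005  tx 0.04 ty 0.24 tz 7.41 cm; tilt z [ 2.8e-03  6.0e-04 -1.0e+00]
[[322.84735815 264.39005001]
 [349.31275404 321.18383354]
 [471.89936511 252.54246967]
 [346.34346508 387.2956248 ]]
px (322, 348, 45, 45) w [491.6 133.3] size [32.1 22.6] long-axis 0.407
px (323, 288, 45, 45) w [531.8 138.8] size [22.7 28. ] long-axis -0.092
px (305, 230, 40, 22) w [573.7 156.8] size [12.  21.4] long-axis -1.434
px (441, 219, 52, 50) w [582.7  79.1] size [27.9 27.2] long-axis 0.090
```

View pics/w6.png

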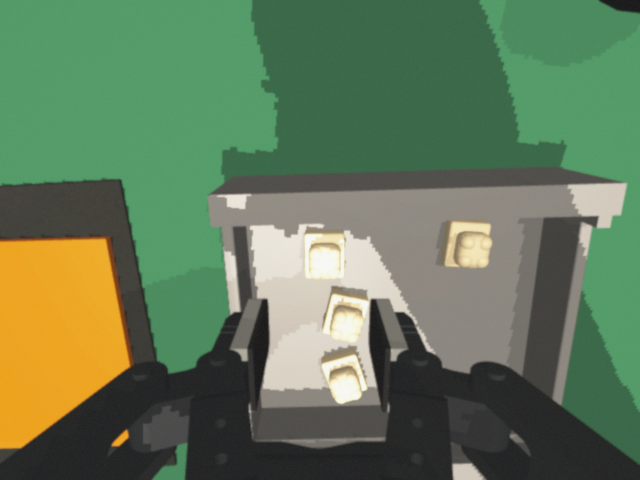

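The view at 111 mm shows crown A at (325,260), C (347,322), B (474,251), D (345,385), all matching my estimates within about 2 mm. Picking A.

{"method": "play_rows", "body": {"steps": [{"tx": 0.3,"ty": 0.4,"tz": 1,"rx": 0,"ry": 0,"rz": 0,"gripper": 0.45},{"tx": 0,"ty": 0,"tz": 2,"rx": 0,"ry": 0,"rz": 0,"gripper": 0.45},{"tx": 0,"ty": 0,"tz": 2,"rx": 0,"ry": 0,"rz": 0,"gripper": 0.45},{"tx": 0,"ty": 0,"tz": 1.3,"rx": 0,"ry": 0,"rz": 0,"gripper": 0.45},{"tx": 0,"ty": 0,"tz": 0.8,"rx": 0,"ry": 0,"rz": 0,"gripper": 0.45},{"tx": 0,"ty": 0,"tz": 0,"rx": 0,"ry": 0,"rz": 0,"gripper": 0.45}]}}

```text
t: 10.08
tcp_pos: [566.8, 153.1, 37.8]
tool_rot: [0.998, 0.067, -0.001, 0.0]
ft_force: [-0.6, -0.6, -0.3]
finger_gap: 38.4
grasp_force: 0.0
```

{"method": "play_rows", "body": {"steps": [{"tx": 0,"ty": 0,"tz": 0,"rx": 0,"ry": 0,"rz": 0,"gripper": 0.2},{"tx": 0,"ty": 0,"tz": 0,"rx": 0,"ry": 0,"rz": 0,"gripper": 0},{"tx": 0,"ty": 0,"tz": 0,"rx": 0,"ry": 0,"rz": 0,"gripper": 0},{"tx": 0,"ty": 0,"tz": 0,"rx": 0,"ry": 0,"rz": 0,"gripper": 0},{"tx": 0,"ty": 0,"tz": 0,"rx": 0,"ry": 0,"rz": 0,"gripper": 0}]}}

```text
t: 10.5
tcp_pos: [568.2, 154.0, 40.1]
tool_rot: [0.998, 0.067, 0.001, -0.0]
ft_force: [-1.1, -1.1, 6.2]
finger_gap: 17.4
grasp_force: 59.5
```

{"method": "play_rows", "body": {"steps": [{"tx": 0,"ty": 0,"tz": -1,"rx": 0,"ry": 0,"rz": 0,"gripper": 0},{"tx": 0,"ty": 0,"tz": -2,"rx": 0,"ry": 0,"rz": 0,"gripper": 0},{"tx": 0,"ty": 0,"tz": -3,"rx": 0,"ry": 0,"rz": 0,"gripper": 0},{"tx": 0,"ty": 1,"tz": -2.5,"rx": 0,"ry": 0,"rz": 0,"gripper": 0},{"tx": -0.2,"ty": 2.5,"tz": -1,"rx": 0,"ry": 0,"rz": 0,"gripper": 0},{"tx": -0.2,"ty": 3.3,"tz": 0,"rx": 0,"ry": 0,"rz": 0,"gripper": 0},{"tx": -0.2,"ty": 3.3,"tz": 0,"rx": 0,"ry": 0,"rz": 0,"gripper": 0},{"tx": -0.2,"ty": 3.3,"tz": 0,"rx": 0,"ry": 0,"rz": 0,"gripper": 0}]}}

```text
t: 11.17
tcp_pos: [577.6, 18.6, 135.2]
tool_rot: [0.998, 0.067, 0.001, 0.0]
ft_force: [0.1, 0.1, -0.1]
finger_gap: 17.4
grasp_force: 58.6
```

{"method": "play_rows", "body": {"steps": [{"tx": -0.2,"ty": 3.3,"tz": 0,"rx": 0,"ry": 0,"rz": 0,"gripper": 0},{"tx": -0.2,"ty": 3.3,"tz": 0,"rx": 0,"ry": 0,"rz": 0,"gripper": 0},{"tx": -0.2,"ty": 3.3,"tz": 0,"rx": 0,"ry": 0,"rz": 0,"gripper": 0},{"tx": -0.2,"ty": 3.3,"tz": 0,"rx": 0,"ry": 0,"rz": 0,"gripper": 0},{"tx": -0.2,"ty": 2.5,"tz": 0,"rx": 0,"ry": 0,"rz": 0,"gripper": 0},{"tx": 0,"ty": 1.5,"tz": 0,"rx": 0,"ry": 0,"rz": 0,"gripper": 0},{"tx": 0,"ty": 0,"tz": 0,"rx": 0,"ry": 0,"rz": 0,"gripper": 0},{"tx": 0,"ty": 0,"tz": 0,"rx": 0,"ry": 0,"rz": 0,"gripper": 0}]}}

```text
t: 11.83
tcp_pos: [590.6, -151.7, 134.2]
tool_rot: [0.998, 0.067, 0.0, -0.0]
ft_force: [-0.2, 1.0, -0.6]
finger_gap: 17.4
grasp_force: 58.7
```

```bash
python3 w.py pics/w7.png; python3 -c "
from h import *
go(592.7,-153.9,64,yaw());C=cam('wrist')
R=np.array([[.9943,.107],[-.107,.9943]])
for p,z in [((81,81),36),((81,-81),36),((-81,81),36),((75,75),30),((75,-75),30)]: print(p,w2px([[*(np.array([547.6,-199.3])+R@p),z]],C))"
```

```text
t 11.8 [ 590.6 -151.7  134.2] yaw 0.133 F [-0.2  1.  -0.6] gap 17.4 grip 59
rz -0.000  tx 0.15 ty 0.38 tz 7.02 cm; tilt z [ 5.e-04  9.e-04 -1.e+00]
(81, 81) [[286.92827395 167.87556445]]
(81, -81) [[573.98884787 239.05599489]]
(-81, 81) [[231.56694469 416.34928415]]
(75, 75) [[296.14807749 179.93521979]]
(75, -75) [[553.49946845 243.30562203]]
```

View pics/w7.png

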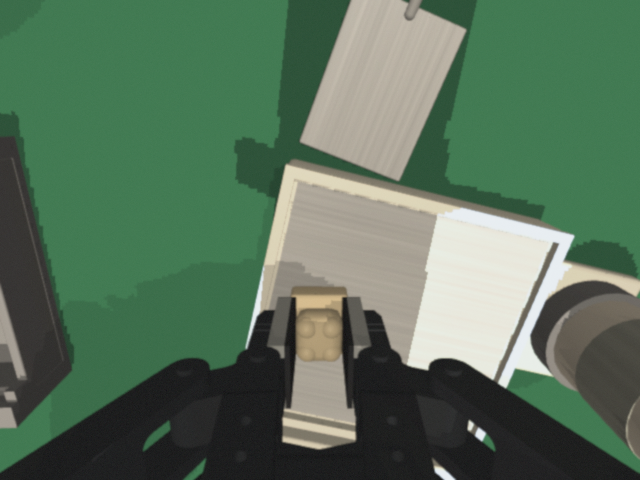

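The die is held by its crown at (320,330); the plate corners at (291,162) and (574,234) match the prediction within 2–3 mm. Lowering.

{"method": "play_rows", "body": {"steps": [{"tx": 0.1,"ty": 0.4,"tz": 2,"rx": 0,"ry": 0,"rz": 0,"gripper": 0},{"tx": 0,"ty": 0,"tz": 2.5,"rx": 0,"ry": 0,"rz": 0,"gripper": 0},{"tx": 0,"ty": 0,"tz": 1.5,"rx": 0,"ry": 0,"rz": 0,"gripper": 0},{"tx": 0,"ty": 0,"tz": 0.6,"rx": 0,"ry": 0,"rz": 0,"gripper": 0},{"tx": 0,"ty": 0,"tz": 0.2,"rx": 0,"ry": 0,"rz": 0,"gripper": 0},{"tx": 0,"ty": 0,"tz": 0,"rx": 0,"ry": 0,"rz": 0,"gripper": 0},{"tx": 0,"ty": 0,"tz": 0,"rx": 0,"ry": 0,"rz": 0,"gripper": 0}]}}

```text
t: 12.47
tcp_pos: [592.8, -155.1, 67.1]
tool_rot: [0.998, 0.067, 0.001, 0.0]
ft_force: [0.5, 0.5, -0.5]
finger_gap: 17.1
grasp_force: 58.7
```

{"method": "play_rows", "body": {"steps": [{"tx": 0,"ty": 0,"tz": 0.2,"rx": 0,"ry": 0,"rz": 0,"gripper": 0},{"tx": 0,"ty": 0,"tz": 0.1,"rx": 0,"ry": 0,"rz": 0,"gripper": 0},{"tx": 0,"ty": 0,"tz": 0,"rx": 0,"ry": 0,"rz": 0,"gripper": 0},{"tx": 0,"ty": 0,"tz": 0,"rx": 0,"ry": 0,"rz": 0,"gripper": 0.3},{"tx": 0,"ty": 0,"tz": 0,"rx": 0,"ry": 0,"rz": 0,"gripper": 0.4},{"tx": 0,"ty": 0,"tz": -1,"rx": 0,"ry": 0,"rz": 0,"gripper": 0.42},{"tx": 0,"ty": 0,"tz": -2.5,"rx": 0,"ry": 0,"rz": 0,"gripper": 0.42},{"tx": 0,"ty": 0,"tz": -3,"rx": 0,"ry": 0,"rz": 0,"gripper": 0.42}]}}

```text
t: 13.13
tcp_pos: [590.7, -155.6, 127.5]
tool_rot: [0.998, 0.067, -0.002, -0.001]
ft_force: [-0.3, -0.7, -0.4]
finger_gap: 35.9
grasp_force: 0.0
```

{"method": "play_rows", "body": {"steps": [{"tx": 0.3,"ty": -3.4,"tz": 0,"rx": 0,"ry": 0,"rz": 0,"gripper": 0.42},{"tx": 0.4,"ty": -4,"tz": 0,"rx": 0,"ry": 0,"rz": 0,"gripper": 0.42},{"tx": 0.4,"ty": -4,"tz": 0,"rx": 0,"ry": 0,"rz": 0,"gripper": 0.42},{"tx": 0.4,"ty": -4,"tz": 0,"rx": 0,"ry": 0,"rz": 0,"gripper": 0.42},{"tx": 0.4,"ty": -4,"tz": 0,"rx": 0,"ry": 0,"rz": 0,"gripper": 0.42},{"tx": 0.2,"ty": -3,"tz": 0,"rx": 0,"ry": 0,"rz": 0.05,"gripper": 0.42},{"tx": 0,"ty": -1,"tz": 1,"rx": 0,"ry": 0,"rz": 0,"gripper": 0.42},{"tx": 0,"ty": 0,"tz": 1,"rx": 0,"ry": 0,"rz": 0,"gripper": 0.42}]}}

```text
t: 13.8
tcp_pos: [582.0, 83.2, 108.8]
tool_rot: [0.999, 0.045, 0.001, -0.001]
ft_force: [-0.6, 0.7, -0.1]
finger_gap: 35.9
grasp_force: 0.0
```

```bash
python3 w.py pics/w8.png; python3 -c "
from h import *
go(583,79,38,0.085)"; python3 m3.py 150 100 600 400
```

```text
t 13.8 [582.   83.2 108.8] yaw 0.089 F [-0.6  0.7 -0.1] gap 35.9 grip 0
rz 0.002  tx 0.19 ty 0.10 tz 6.79 cm; tilt z [-1.7e-03 -3.0e-04 -1.0e+00]
px (197, 307, 37, 30) w [537.3 139.3] size [19.4 19. ] long-axis 1.486
px (311, 236, 36, 26) w [588.3  78.3] size [14.3 19.1] long-axis -1.481
```

{"method": "play_rows", "body": {"steps": [{"tx": 0.2,"ty": 0.1,"tz": 1,"rx": 0,"ry": 0,"rz": 0,"gripper": 0.42},{"tx": 0,"ty": 0,"tz": 2,"rx": 0,"ry": 0,"rz": 0,"gripper": 0.42},{"tx": 0,"ty": 0,"tz": 2,"rx": 0,"ry": 0,"rz": 0,"gripper": 0.42},{"tx": 0,"ty": 0,"tz": 1.1,"rx": 0,"ry": 0,"rz": 0,"gripper": 0.42},{"tx": 0,"ty": 0,"tz": 0.5,"rx": 0,"ry": 0,"rz": 0,"gripper": 0.42},{"tx": 0,"ty": 0,"tz": 0,"rx": 0,"ry": 0,"rz": 0,"gripper": 0.42}]}}

```text
t: 14.35
tcp_pos: [583.7, 76.9, 40.7]
tool_rot: [0.999, 0.041, -0.001, 0.0]
ft_force: [-0.9, 0.3, -0.6]
finger_gap: 35.7
grasp_force: 0.0
```

{"method": "play_rows", "body": {"steps": [{"tx": 0,"ty": 0,"tz": 0,"rx": 0,"ry": 0,"rz": 0,"gripper": 0.2},{"tx": 0,"ty": 0,"tz": 0,"rx": 0,"ry": 0,"rz": 0,"gripper": 0},{"tx": 0,"ty": 0,"tz": 0,"rx": 0,"ry": 0,"rz": 0,"gripper": 0},{"tx": 0,"ty": 0,"tz": 0,"rx": 0,"ry": 0,"rz": 0,"gripper": 0},{"tx": 0,"ty": 0,"tz": 0,"rx": 0,"ry": 0,"rz": 0,"gripper": 0}]}}

```text
t: 14.77
tcp_pos: [585.0, 78.1, 43.0]
tool_rot: [0.999, 0.042, 0.001, 0.0]
ft_force: [-0.7, -1.4, 6.4]
finger_gap: 15.0
grasp_force: 60.5
```

{"method": "play_rows", "body": {"steps": [{"tx": 0,"ty": 0,"tz": -1,"rx": 0,"ry": 0,"rz": 0,"gripper": 0},{"tx": 0,"ty": 0,"tz": -2,"rx": 0,"ry": 0,"rz": 0,"gripper": 0},{"tx": 0,"ty": 0,"tz": -3,"rx": 0,"ry": 0,"rz": 0,"gripper": 0},{"tx": 0,"ty": 1,"tz": -2.5,"rx": 0,"ry": 0,"rz": 0,"gripper": 0},{"tx": -0.3,"ty": 2.5,"tz": -1,"rx": 0,"ry": 0,"rz": 0,"gripper": 0},{"tx": -0.3,"ty": 3.3,"tz": 0,"rx": 0,"ry": 0,"rz": 0,"gripper": 0},{"tx": -0.3,"ty": 3.3,"tz": 0,"rx": 0,"ry": 0,"rz": 0,"gripper": 0},{"tx": -0.3,"ty": 3.3,"tz": 0,"rx": 0,"ry": 0,"rz": 0,"gripper": 0}]}}

```text
t: 15.43
tcp_pos: [583.3, -57.6, 138.0]
tool_rot: [0.999, 0.042, 0.001, 0.0]
ft_force: [1.0, 0.4, 0.6]
finger_gap: 15.0
grasp_force: 59.8
```

{"method": "play_rows", "body": {"steps": [{"tx": -0.3,"ty": 3.3,"tz": 0,"rx": 0,"ry": 0,"rz": 0,"gripper": 0},{"tx": -0.3,"ty": 3.3,"tz": 0,"rx": 0,"ry": 0,"rz": 0,"gripper": 0},{"tx": -0.3,"ty": 3.3,"tz": 0,"rx": 0,"ry": 0,"rz": 0,"gripper": 0},{"tx": -0.2,"ty": 3,"tz": 0,"rx": 0,"ry": 0,"rz": 0,"gripper": 0},{"tx": 0,"ty": 1.7,"tz": 0,"rx": 0,"ry": 0,"rz": 0,"gripper": 0},{"tx": 0,"ty": 1,"tz": 0,"rx": 0,"ry": 0,"rz": 0,"gripper": 0},{"tx": 0,"ty": 0,"tz": 0,"rx": 0,"ry": 0,"rz": 0,"gripper": 0},{"tx": 0,"ty": 0,"tz": 0,"rx": 0,"ry": 0,"rz": 0,"gripper": 0}]}}

```text
t: 16.1
tcp_pos: [585.6, -211.6, 137.1]
tool_rot: [0.999, 0.042, 0.0, -0.0]
ft_force: [1.5, 0.1, -0.6]
finger_gap: 14.9
grasp_force: 59.8
```

```bash
python3 w.py pics/w9.png; python3 -c "
from h import *
go(586.3,-213.5,67,yaw())"
```

```text
t 16.1 [ 585.6 -211.6  137.1] yaw 0.084 F [ 1.5  0.1 -0.6] gap 14.9 grip 60
rz -0.000  tx 0.03 ty 0.28 tz 7.01 cm; tilt z [ 3.e-04  9.e-04 -1.e+00]
```

View pics/w9.png

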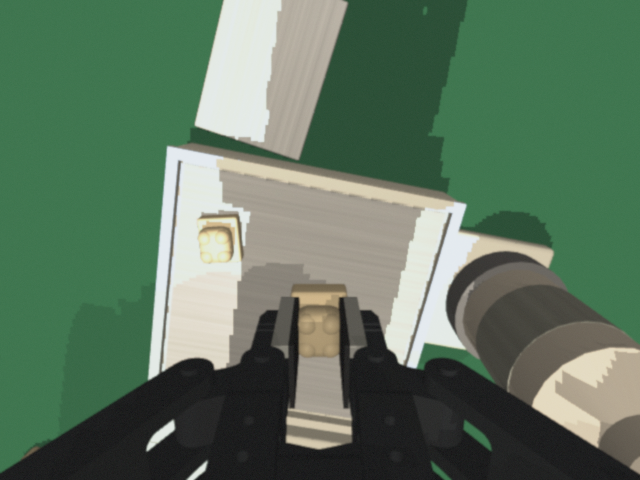

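Die A stands on the plate at (218,240) and B is held at (320,325). Placing B, then heading back for C.

{"method": "play_rows", "body": {"steps": [{"tx": 0,"ty": 0.3,"tz": 2,"rx": 0,"ry": 0,"rz": 0,"gripper": 0},{"tx": 0,"ty": 0,"tz": 2.5,"rx": 0,"ry": 0,"rz": 0,"gripper": 0},{"tx": 0,"ty": 0,"tz": 1.5,"rx": 0,"ry": 0,"rz": 0,"gripper": 0},{"tx": 0,"ty": 0,"tz": 0.7,"rx": 0,"ry": 0,"rz": 0,"gripper": 0},{"tx": 0,"ty": 0,"tz": 0.3,"rx": 0,"ry": 0,"rz": 0,"gripper": 0},{"tx": 0,"ty": 0,"tz": 0.1,"rx": 0,"ry": 0,"rz": 0,"gripper": 0},{"tx": 0,"ty": 0,"tz": 0,"rx": 0,"ry": 0,"rz": 0,"gripper": 0},{"tx": 0,"ty": 0,"tz": 0,"rx": 0,"ry": 0,"rz": 0,"gripper": 0}]}}

```text
t: 16.82
tcp_pos: [586.5, -214.2, 67.0]
tool_rot: [0.999, 0.043, 0.001, -0.0]
ft_force: [-2.6, 2.8, 5.1]
finger_gap: 15.1
grasp_force: 60.3
```

{"method": "play_rows", "body": {"steps": [{"tx": 0,"ty": 0,"tz": 0,"rx": 0,"ry": 0,"rz": 0,"gripper": 0.3},{"tx": 0,"ty": 0,"tz": 0,"rx": 0,"ry": 0,"rz": 0,"gripper": 0.4},{"tx": 0,"ty": 0,"tz": -1,"rx": 0,"ry": 0,"rz": 0,"gripper": 0.42},{"tx": 0,"ty": 0,"tz": -2.5,"rx": 0,"ry": 0,"rz": 0,"gripper": 0.42},{"tx": 0,"ty": 0,"tz": -3,"rx": 0,"ry": 0,"rz": 0,"gripper": 0.42},{"tx": 0,"ty": -2,"tz": -1,"rx": 0,"ry": 0,"rz": 0,"gripper": 0.42},{"tx": -0.3,"ty": -4,"tz": 0,"rx": 0,"ry": 0,"rz": 0,"gripper": 0.42},{"tx": -0.3,"ty": -4,"tz": 0,"rx": 0,"ry": 0,"rz": 0,"gripper": 0.42}]}}

```text
t: 17.48
tcp_pos: [571.8, -117.0, 142.6]
tool_rot: [0.999, 0.04, 0.001, 0.001]
ft_force: [0.7, 1.4, -0.6]
finger_gap: 35.8
grasp_force: 0.0
```

{"method": "play_rows", "body": {"steps": [{"tx": -0.3,"ty": -4,"tz": 0,"rx": 0,"ry": 0,"rz": 0,"gripper": 0.42},{"tx": -0.3,"ty": -4,"tz": 0,"rx": 0,"ry": 0,"rz": 0,"gripper": 0.42},{"tx": -0.3,"ty": -4,"tz": 0,"rx": 0,"ry": 0,"rz": 0,"gripper": 0.42},{"tx": -0.3,"ty": -4,"tz": 0,"rx": 0,"ry": 0,"rz": 0,"gripper": 0.42},{"tx": -0.3,"ty": -4,"tz": 0,"rx": 0,"ry": 0,"rz": 0,"gripper": 0.42},{"tx": -0.2,"ty": -3.5,"tz": 0,"rx": 0,"ry": 0,"rz": 0.07,"gripper": 0.42},{"tx": 0,"ty": -1,"tz": 1,"rx": 0,"ry": 0,"rz": 0.06,"gripper": 0.42},{"tx": 0,"ty": 0,"tz": 1,"rx": 0,"ry": 0,"rz": 0,"gripper": 0.42}]}}

```text
t: 18.15
tcp_pos: [534.4, 130.6, 122.1]
tool_rot: [1.0, -0.022, 0.001, -0.001]
ft_force: [0.4, -0.6, -0.4]
finger_gap: 35.8
grasp_force: 0.0
```

```bash
python3 w.py pics/w10.png; python3 -c "
from h import *
go(533,138,40,-.06);C=cam('wrist');print(w2px([[533,138,28],[491.5,132,28]],C))"; python3 m3.py 150 100 600 400
```

```text
t 18.1 [534.4 130.6 122.1] yaw -0.044 F [ 0.4 -0.6 -0.4] gap 35.8 grip 0
rz 0.017  tx -0.13 ty -1.05 tz 7.93 cm; tilt z [-1.1e-03 -3.0e-04 -1.0e+00]
[[298.90577189 261.82239682]
 [313.49411862 329.25532461]]
px (294, 292, 49, 47) w [490.2 132.8] size [30.9 24.3] long-axis 0.456
px (289, 234, 36, 23) w [538.4 137.6] size [20.1 12.8] long-axis 1.488
```

View pics/w10.png

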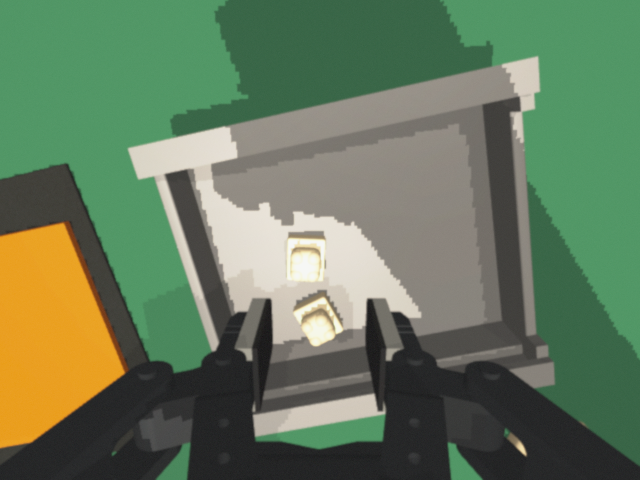

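C's crown is at (306,263), squared to the gripper; D at (318,325). Both agree with the estimates. Picking C.

{"method": "play_rows", "body": {"steps": [{"tx": -0.1,"ty": -1,"tz": 1,"rx": 0,"ry": 0,"rz": 0.01,"gripper": 0.42},{"tx": 0,"ty": 0,"tz": 2,"rx": 0,"ry": 0,"rz": 0,"gripper": 0.42},{"tx": 0,"ty": 0,"tz": 2,"rx": 0,"ry": 0,"rz": 0,"gripper": 0.42},{"tx": 0,"ty": 0,"tz": 1.7,"rx": 0,"ry": 0,"rz": 0,"gripper": 0.42},{"tx": 0,"ty": 0,"tz": 1,"rx": 0,"ry": 0,"rz": 0,"gripper": 0.42},{"tx": 0,"ty": 0,"tz": 0.3,"rx": 0,"ry": 0,"rz": 0,"gripper": 0.42},{"tx": 0,"ty": 0,"tz": 0,"rx": 0,"ry": 0,"rz": 0,"gripper": 0.42}]}}

```text
t: 18.78
tcp_pos: [534.1, 135.2, 40.5]
tool_rot: [1.0, -0.028, -0.0, 0.0]
ft_force: [0.0, 0.5, -0.3]
finger_gap: 35.7
grasp_force: 0.0
```

{"method": "play_rows", "body": {"steps": [{"tx": 0,"ty": 0,"tz": 0,"rx": 0,"ry": 0,"rz": 0,"gripper": 0.2},{"tx": 0,"ty": 0,"tz": 0,"rx": 0,"ry": 0,"rz": 0,"gripper": 0},{"tx": 0,"ty": 0,"tz": 0,"rx": 0,"ry": 0,"rz": 0,"gripper": 0},{"tx": 0,"ty": 0,"tz": 0,"rx": 0,"ry": 0,"rz": 0,"gripper": 0},{"tx": 0,"ty": 0,"tz": 0,"rx": 0,"ry": 0,"rz": 0,"gripper": 0}]}}

```text
t: 19.2
tcp_pos: [535.0, 136.2, 42.1]
tool_rot: [1.0, -0.028, 0.001, 0.0]
ft_force: [-1.2, 0.0, 7.0]
finger_gap: 15.0
grasp_force: 59.7
```

{"method": "play_rows", "body": {"steps": [{"tx": 0,"ty": 0,"tz": -1,"rx": 0,"ry": 0,"rz": 0,"gripper": 0},{"tx": 0,"ty": 0,"tz": -2,"rx": 0,"ry": 0,"rz": 0,"gripper": 0},{"tx": 0,"ty": 0,"tz": -3,"rx": 0,"ry": 0,"rz": 0,"gripper": 0},{"tx": 0,"ty": 1,"tz": -2.5,"rx": 0,"ry": 0,"rz": 0,"gripper": 0},{"tx": 0,"ty": 2.5,"tz": -1,"rx": 0,"ry": 0,"rz": 0,"gripper": 0},{"tx": 0,"ty": 3.3,"tz": 0,"rx": 0,"ry": 0,"rz": 0,"gripper": 0},{"tx": 0,"ty": 3.3,"tz": 0,"rx": 0,"ry": 0,"rz": 0,"gripper": 0},{"tx": 0.1,"ty": 3.3,"tz": 0,"rx": 0,"ry": 0,"rz": 0,"gripper": 0}]}}

```text
t: 19.87
tcp_pos: [527.4, 1.2, 137.1]
tool_rot: [1.0, -0.028, 0.001, 0.0]
ft_force: [0.6, -0.4, 0.1]
finger_gap: 14.9
grasp_force: 58.9
```

{"method": "play_rows", "body": {"steps": [{"tx": 0.1,"ty": 3.3,"tz": 0,"rx": 0,"ry": 0,"rz": 0,"gripper": 0},{"tx": 0.1,"ty": 3.3,"tz": 0,"rx": 0,"ry": 0,"rz": 0,"gripper": 0},{"tx": 0.1,"ty": 3.3,"tz": 0,"rx": 0,"ry": 0,"rz": 0,"gripper": 0},{"tx": 0,"ty": 2.5,"tz": 0,"rx": 0,"ry": 0,"rz": 0,"gripper": 0},{"tx": 0,"ty": 1.5,"tz": 0,"rx": 0,"ry": 0,"rz": 0,"gripper": 0},{"tx": 0,"ty": 1,"tz": 0,"rx": 0,"ry": 0,"rz": 0,"gripper": 0},{"tx": 0,"ty": 0,"tz": 0,"rx": 0,"ry": 0,"rz": 0,"gripper": 0},{"tx": 0,"ty": 0,"tz": 0,"rx": 0,"ry": 0,"rz": 0,"gripper": 0}]}}

```text
t: 20.53
tcp_pos: [522.3, -145.9, 136.2]
tool_rot: [1.0, -0.028, 0.0, -0.0]
ft_force: [0.4, 0.2, 0.0]
finger_gap: 15.2
grasp_force: 58.9
```

```bash
python3 -c "
from h import *
st();go(523.1,-146.4,66,yaw())"
```

```text
t 20.5 [ 522.3 -145.9  136.2] yaw -0.056 F [0.4 0.2 0. ] gap 15.2 grip 59
rz -0.000  tx 0.08 ty 0.05 tz 7.02 cm; tilt z [ 4.e-04  4.e-04 -1.e+00]
```

{"method": "play_rows", "body": {"steps": [{"tx": 0,"ty": 0,"tz": 2,"rx": 0,"ry": 0,"rz": 0,"gripper": 0},{"tx": 0,"ty": 0,"tz": 2.5,"rx": 0,"ry": 0,"rz": 0,"gripper": 0},{"tx": 0,"ty": 0,"tz": 1.5,"rx": 0,"ry": 0,"rz": 0,"gripper": 0},{"tx": 0,"ty": 0,"tz": 0.7,"rx": 0,"ry": 0,"rz": 0,"gripper": 0},{"tx": 0,"ty": 0,"tz": 0.3,"rx": 0,"ry": 0,"rz": 0,"gripper": 0},{"tx": 0,"ty": 0,"tz": 0.1,"rx": 0,"ry": 0,"rz": 0,"gripper": 0},{"tx": 0,"ty": 0,"tz": 0,"rx": 0,"ry": 0,"rz": 0,"gripper": 0},{"tx": 0,"ty": 0,"tz": 0,"rx": 0,"ry": 0,"rz": 0,"gripper": 0}]}}

```text
t: 21.2
tcp_pos: [522.8, -145.1, 66.1]
tool_rot: [1.0, -0.027, 0.0, -0.0]
ft_force: [-3.6, 1.6, 6.3]
finger_gap: 14.9
grasp_force: 59.5
```

{"method": "play_rows", "body": {"steps": [{"tx": 0,"ty": 0,"tz": 0,"rx": 0,"ry": 0,"rz": 0,"gripper": 0.3},{"tx": 0,"ty": 0,"tz": 0,"rx": 0,"ry": 0,"rz": 0,"gripper": 0.4},{"tx": 0,"ty": 0,"tz": -1,"rx": 0,"ry": 0,"rz": 0,"gripper": 0.42},{"tx": 0,"ty": 0,"tz": -2.5,"rx": 0,"ry": 0,"rz": 0,"gripper": 0.42},{"tx": 0,"ty": 0,"tz": -3,"rx": 0,"ry": 0,"rz": 0,"gripper": 0.42},{"tx": -0.4,"ty": -2.6,"tz": -1,"rx": 0,"ry": 0,"rz": 0,"gripper": 0.42},{"tx": -0.7,"ty": -4,"tz": 0,"rx": 0,"ry": 0,"rz": 0,"gripper": 0.42},{"tx": -0.7,"ty": -4,"tz": 0,"rx": 0,"ry": 0,"rz": 0,"gripper": 0.42}]}}

```text
t: 21.87
tcp_pos: [510.7, -39.4, 141.7]
tool_rot: [1.0, -0.03, 0.001, 0.0]
ft_force: [1.6, 1.0, -0.6]
finger_gap: 35.8
grasp_force: 0.0
```

{"method": "play_rows", "body": {"steps": [{"tx": -0.7,"ty": -4,"tz": 0,"rx": 0,"ry": 0,"rz": 0,"gripper": 0.42},{"tx": -0.7,"ty": -4,"tz": 0,"rx": 0,"ry": 0,"rz": 0,"gripper": 0.42},{"tx": -0.7,"ty": -4,"tz": 0,"rx": 0,"ry": 0,"rz": 0,"gripper": 0.42},{"tx": -0.7,"ty": -4,"tz": 0,"rx": 0,"ry": 0,"rz": 0,"gripper": 0.42},{"tx": 0,"ty": -1,"tz": 0,"rx": 0,"ry": 0,"rz": -0.1,"gripper": 0.42},{"tx": 0,"ty": 0,"tz": 0,"rx": 0,"ry": 0,"rz": -0.12,"gripper": 0.42},{"tx": 0,"ty": 0,"tz": 0,"rx": 0,"ry": 0,"rz": -0.12,"gripper": 0.42},{"tx": 0,"ty": 0,"tz": 1,"rx": 0,"ry": 0,"rz": -0.12,"gripper": 0.42}]}}

```text
t: 22.53
tcp_pos: [492.8, 132.5, 132.0]
tool_rot: [0.979, 0.204, 0.002, 0.0]
ft_force: [0.7, -0.8, 0.5]
finger_gap: 36.0
grasp_force: 0.0
```

{"method": "play_rows", "body": {"steps": [{"tx": 0,"ty": 0,"tz": 1,"rx": 0,"ry": 0,"rz": -0.05,"gripper": 0.42},{"tx": 0,"ty": 0,"tz": 0,"rx": 0,"ry": 0,"rz": 0,"gripper": 0.42},{"tx": 0,"ty": 0,"tz": 0,"rx": 0,"ry": 0,"rz": 0,"gripper": 0.42},{"tx": 0,"ty": 0,"tz": 0,"rx": 0,"ry": 0,"rz": 0,"gripper": 0.42}]}}

```text
t: 22.87
tcp_pos: [492.1, 131.7, 120.7]
tool_rot: [0.975, 0.224, 0.0, 0.0]
ft_force: [0.2, -0.2, -0.3]
finger_gap: 35.6
grasp_force: 0.0
```

```bash
python3 w.py pics/w11.png; python3 -c "
from h import *
go(491,132,40,.46);C=cam('wrist');print(w2px([[491,132,28]],C))"; python3 m3.py 250 100 380 400
```

```text
t 22.9 [492.1 131.7 120.7] yaw 0.452 F [ 0.2 -0.2 -0.3] gap 35.6 grip 0
rz -0.008  tx -0.09 ty -0.08 tz 8.07 cm; tilt z [ 1.1e-03  1.0e-04 -1.0e+00]
[[316.55953125 260.7451704 ]]
px (295, 229, 40, 47) w [490.7 133.2] size [28.  22.2] long-axis 0.452
```

View pics/w11.png

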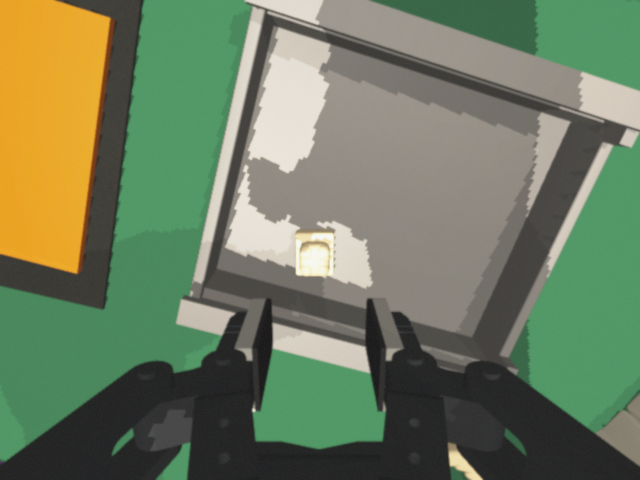

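Only die D remains, at (314,257), aligned with the gripper. Picking it.

{"method": "play_rows", "body": {"steps": [{"tx": 0,"ty": -0.15,"tz": 1,"rx": 0,"ry": 0,"rz": 0,"gripper": 0.42},{"tx": 0,"ty": 0,"tz": 2,"rx": 0,"ry": 0,"rz": 0,"gripper": 0.42},{"tx": 0,"ty": 0,"tz": 2,"rx": 0,"ry": 0,"rz": 0,"gripper": 0.42},{"tx": 0,"ty": 0,"tz": 1.7,"rx": 0,"ry": 0,"rz": 0,"gripper": 0.42},{"tx": 0,"ty": 0,"tz": 1,"rx": 0,"ry": 0,"rz": 0,"gripper": 0.42},{"tx": 0,"ty": 0,"tz": 0.3,"rx": 0,"ry": 0,"rz": 0,"gripper": 0.42},{"tx": 0,"ty": 0,"tz": 0,"rx": 0,"ry": 0,"rz": 0,"gripper": 0.42}]}}

```text
t: 23.5
tcp_pos: [490.7, 133.0, 39.3]
tool_rot: [0.974, 0.225, -0.001, -0.0]
ft_force: [-1.0, 0.1, 0.5]
finger_gap: 36.1
grasp_force: 0.0
```

{"method": "play_rows", "body": {"steps": [{"tx": 0,"ty": 0,"tz": 0,"rx": 0,"ry": 0,"rz": 0,"gripper": 0.2},{"tx": 0,"ty": 0,"tz": 0,"rx": 0,"ry": 0,"rz": 0,"gripper": 0},{"tx": 0,"ty": 0,"tz": 0,"rx": 0,"ry": 0,"rz": 0,"gripper": 0},{"tx": 0,"ty": 0,"tz": 0,"rx": 0,"ry": 0,"rz": 0,"gripper": 0},{"tx": 0,"ty": 0,"tz": 0,"rx": 0,"ry": 0,"rz": 0,"gripper": 0}]}}

```text
t: 23.92
tcp_pos: [492.1, 133.3, 41.2]
tool_rot: [0.974, 0.225, 0.001, 0.0]
ft_force: [-1.3, 0.8, 7.0]
finger_gap: 15.4
grasp_force: 80.6
```

{"method": "play_rows", "body": {"steps": [{"tx": 0,"ty": 0,"tz": -1,"rx": 0,"ry": 0,"rz": 0,"gripper": 0},{"tx": 0,"ty": 0,"tz": -2,"rx": 0,"ry": 0,"rz": 0,"gripper": 0},{"tx": 0,"ty": 0,"tz": -3,"rx": 0,"ry": 0,"rz": 0,"gripper": 0},{"tx": 0,"ty": 0,"tz": -3,"rx": 0,"ry": 0,"rz": 0,"gripper": 0},{"tx": -0.8,"ty": 2,"tz": -0.5,"rx": 0,"ry": 0,"rz": 0,"gripper": 0},{"tx": -1.3,"ty": 3.2,"tz": 0,"rx": 0,"ry": 0,"rz": 0,"gripper": 0},{"tx": -1.3,"ty": 3.2,"tz": 0,"rx": 0,"ry": 0,"rz": 0,"gripper": 0},{"tx": -1.3,"ty": 3.2,"tz": 0,"rx": 0,"ry": 0,"rz": 0,"gripper": 0}]}}

```text
t: 24.58
tcp_pos: [499.9, 6.8, 136.3]
tool_rot: [0.974, 0.225, 0.001, 0.001]
ft_force: [-0.0, -0.1, -0.6]
finger_gap: 15.1
grasp_force: 79.0
```

{"method": "play_rows", "body": {"steps": [{"tx": -1.3,"ty": 3.2,"tz": 0,"rx": 0,"ry": 0,"rz": 0,"gripper": 0},{"tx": -1.3,"ty": 3.2,"tz": 0,"rx": 0,"ry": 0,"rz": 0,"gripper": 0},{"tx": -1.3,"ty": 3.2,"tz": 0,"rx": 0,"ry": 0,"rz": 0,"gripper": 0},{"tx": -1.3,"ty": 3.2,"tz": 0,"rx": 0,"ry": 0,"rz": 0,"gripper": 0},{"tx": -1.3,"ty": 3.2,"tz": 0,"rx": 0,"ry": 0,"rz": 0,"gripper": 0},{"tx": -1,"ty": 2.5,"tz": 0,"rx": 0,"ry": 0,"rz": 0,"gripper": 0},{"tx": -0.5,"ty": 1.5,"tz": 0,"rx": 0,"ry": 0,"rz": 0,"gripper": 0},{"tx": 0,"ty": 0,"tz": 0,"rx": 0,"ry": 0,"rz": 0,"gripper": 0}]}}

```text
t: 25.25
tcp_pos: [515.3, -210.7, 135.5]
tool_rot: [0.975, 0.223, 0.0, 0.001]
ft_force: [-0.0, -0.6, -0.3]
finger_gap: 15.2
grasp_force: 79.1
```

```bash
python3 -c "
from h import *
st();go(516.7,-206,65,yaw())"
```

```text
t 25.2 [ 515.3 -210.7  135.5] yaw 0.449 F [-0.  -0.6 -0.3] gap 15.2 grip 79
rz -0.000  tx 0.33 ty -0.36 tz 7.05 cm; tilt z [ 7.0e-04 -1.2e-03 -1.0e+00]
```

{"method": "play_rows", "body": {"steps": [{"tx": 0.2,"ty": -0.3,"tz": 2,"rx": 0,"ry": 0,"rz": 0,"gripper": 0},{"tx": 0,"ty": 0,"tz": 2.5,"rx": 0,"ry": 0,"rz": 0,"gripper": 0},{"tx": 0,"ty": 0,"tz": 1.5,"rx": 0,"ry": 0,"rz": 0,"gripper": 0},{"tx": 0,"ty": 0,"tz": 0.7,"rx": 0,"ry": 0,"rz": 0,"gripper": 0},{"tx": 0,"ty": 0,"tz": 0.3,"rx": 0,"ry": 0,"rz": 0,"gripper": 0},{"tx": 0,"ty": 0,"tz": 0.1,"rx": 0,"ry": 0,"rz": 0,"gripper": 0},{"tx": 0,"ty": 0,"tz": 0,"rx": 0,"ry": 0,"rz": 0,"gripper": 0},{"tx": 0,"ty": 0,"tz": 0,"rx": 0,"ry": 0,"rz": 0,"gripper": 0}]}}

```text
t: 25.92
tcp_pos: [516.8, -202.1, 65.2]
tool_rot: [0.974, 0.226, 0.001, 0.0]
ft_force: [-2.0, 1.6, 5.9]
finger_gap: 15.1
grasp_force: 80.6
```

{"method": "play_rows", "body": {"steps": [{"tx": 0,"ty": 0,"tz": 0,"rx": 0,"ry": 0,"rz": 0,"gripper": 0.3},{"tx": 0,"ty": 0,"tz": 0,"rx": 0,"ry": 0,"rz": 0,"gripper": 0.4},{"tx": 0,"ty": 0,"tz": -1,"rx": 0,"ry": 0,"rz": 0,"gripper": 0.42},{"tx": 0,"ty": 0,"tz": -2.5,"rx": 0,"ry": 0,"rz": 0,"gripper": 0.42},{"tx": 0,"ty": 0,"tz": -4,"rx": 0,"ry": 0,"rz": 0,"gripper": 0.3},{"tx": 0,"ty": 0,"tz": -4,"rx": 0,"ry": 0,"rz": 0,"gripper": 0.1},{"tx": 0,"ty": 0,"tz": -4,"rx": 0,"ry": 0,"rz": 0,"gripper": 0},{"tx": 0,"ty": 0,"tz": -4,"rx": 0,"ry": 0,"rz": 0,"gripper": 0}]}}

```text
t: 26.58
tcp_pos: [515.6, -202.7, 261.7]
tool_rot: [0.974, 0.225, 0.0, 0.0]
ft_force: [0.2, -0.0, 0.2]
finger_gap: -0.2
grasp_force: 0.0
```

{"method": "play_rows", "body": {"steps": [{"tx": -3,"ty": 0,"tz": -1.5,"rx": 0,"ry": 0,"rz": 0.12,"gripper": 0},{"tx": -3,"ty": 0,"tz": 0,"rx": 0,"ry": 0,"rz": 0.12,"gripper": 0},{"tx": 0,"ty": 0,"tz": 0,"rx": 0,"ry": 0,"rz": 0.12,"gripper": 0},{"tx": 0,"ty": 0,"tz": 0,"rx": 0,"ry": 0,"rz": 0.12,"gripper": 0},{"tx": 0,"ty": 0,"tz": 0,"rx": 0,"ry": 0,"rz": 0.07,"gripper": 0},{"tx": 0,"ty": 0,"tz": 0,"rx": 0,"ry": 0,"rz": 0,"gripper": 0},{"tx": 0,"ty": 0,"tz": 0,"rx": 0,"ry": 0,"rz": 0,"gripper": 0}]}}

```text
t: 27.17
tcp_pos: [460.7, -226.0, 274.4]
tool_rot: [0.999, -0.047, 0.0, 0.0]
ft_force: [-0.5, 0.3, -0.3]
finger_gap: 0.0
grasp_force: 0.0
```

```bash
python3 w.py pics/w12.png; sed -i 's/z=15/z=39/' m3.py; python3 m3.py 0 0 640 380; python3 - <<'E'
from h import *
go(553.6,-330.7,215,-.107);C=cam('wrist')
R=np.array([[.9943,.107],[-.107,.9943]])
for p,z in [((81,81),36),((81,-81),36),((-81,81),36),((-81,-81),36),((20,-130),176),((-112,0),53)]: print(p,w2px([[*(np.array([547.6,-199.3])+R@p),z]],C))
im=env.camera("top");hsv=cv2.cvtColor(im,cv2.COLOR_BGR2HSV);H,S,V=cv2.split(hsv);T=cam("top")
print("lid",[(rect(c,8,T)) for c in blobs((H>8)&(H<24)&(S>150)&(V>120),300)])
E
```

```text
t 27.2 [ 460.7 -226.   274.4] yaw -0.093 F [-0.5  0.3 -0.3] gap 0.0 grip 0
px (111, 291, 21, 37) w [375.7 -27. ] size [38.7 12.3] long-axis 0.312
px (108, 271, 55, 24) w [405.1 -50.5] size [50.3 16.3] long-axis 1.149
px (205, 130, 27, 29) w [ 519.3 -146.4] size [21.4 23. ] long-axis -0.093
px (267, 123, 37, 39) w [ 515.2 -203.3] size [26.3 22.7] long-axis 0.461
px (200, 36, 34, 36) w [ 589.5 -157. ] size [26.  22.5] long-axis 0.142
px (274, 33, 33, 40) w [ 583.7 -214.8] size [26.6 22.2] long-axis 0.092
px (428, 15, 69, 39) w [ 583.7 -349.1] size [20.2 55. ] long-axis -1.183
rz 0.014  tx 10.35 ty 9.42 tz 5.92 cm; tilt z [ 4.e-04 -2.e-04 -1.e+00]
(81, 81) [[168.61878894 -10.8667768 ]]
(81, -81) [[380.6910436  -7.3725679]]
(-81, 81) [[185.99758609 198.17313167]]
(-81, -81) [[369.74999542 200.80000944]]
(20, -130) [[515.96787661  56.9478963 ]]
(-112, 0) [[276.64122072 238.75616715]]
lid [((471.60406494140625, 347.3643493652344), (143.57171630859375, 163.3681640625), 9.394516944885254)]
```

All four dies measure on the plate and the lid is centred on the mat. Checking the nozzle cap position by mask.

```bash
python3 - <<'E'
from h import *
d=np.load("w.npz");im=d["im"];W=(d["K"],d["R"],d["t"])
V=im.max(2)
m=V<70;m[:, :420]=0;m[150:]=0
for c in blobs(m,100): print("wrist",cv2.boundingRect(c),cv2.minEnclosingCircle(c),cv2.contourArea(c),np.round(rect(c,176,W)[0],1),rect(c,176,W)[1])
im=env.camera("top");T=cam("top");V=im.max(2);m=V<60;m[:, :475]=0;m[:,510:]=0;m[:195]=0;m[235:]=0
for c in blobs(m,20): print("top",cv2.boundingRect(c),rect(c,176,T))
print(w2px([[553.6,-330.7,176]],T))
cv2.imwrite("pics/v.png",np.hstack([cv2.resize(d["im"][0:200,400:600],(400,400)),cv2.resize(im[185:245,460:520],(400,400),interpolation=cv2.INTER_CUBIC)]))
E
```

```text
wrist (458, 20, 89, 67) ((501.6692810058594, 51.18110275268555), 44.759666442871094) 3965.0 [ 553.3 -325. ] (28.95510482788086, 40.71274948120117)
top (475, 195, 33, 40) ((535.2142944335938, -327.9535217285156), (60.96351623535156, 120.16877746582031), 71.12037658691406)
[[492.90861164 207.98633866]]
```

View pics/v.png

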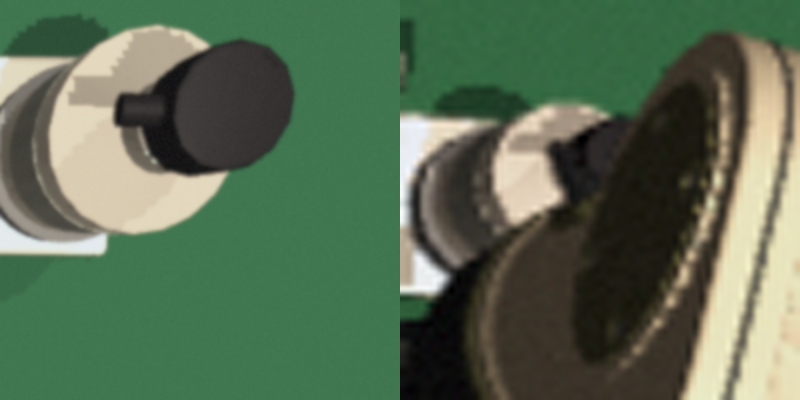

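The crop shows the black cap's top face, centre at wrist pixel (517,52), against (516,57) predicted, so the cap is near (555,−331). Moving above it, then pressing in small steps.

{"method": "play_rows", "body": {"steps": [{"tx": 2,"ty": 1.9,"tz": 0,"rx": 0,"ry": 0,"rz": 0,"gripper": 0},{"tx": 2.2,"ty": 1.9,"tz": 0,"rx": 0,"ry": 0,"rz": 0,"gripper": 0},{"tx": 2.2,"ty": 1.9,"tz": 0.5,"rx": 0,"ry": 0,"rz": 0,"gripper": 0},{"tx": 2.2,"ty": 1.9,"tz": 1,"rx": 0,"ry": 0,"rz": 0,"gripper": 0},{"tx": 1.9,"ty": 1.9,"tz": 1.5,"rx": 0,"ry": 0,"rz": 0,"gripper": 0},{"tx": 0,"ty": 0,"tz": 1.5,"rx": 0,"ry": 0,"rz": 0,"gripper": 0},{"tx": 0,"ty": 0,"tz": 0,"rx": 0,"ry": 0,"rz": 0,"gripper": 0},{"tx": 0,"ty": 0,"tz": 0,"rx": 0,"ry": 0,"rz": 0,"gripper": 0}]}}

```text
t: 27.98
tcp_pos: [555.7, -330.2, 228.1]
tool_rot: [0.999, -0.047, -0.001, -0.001]
ft_force: [-0.4, 0.3, 0.4]
finger_gap: -0.2
grasp_force: 0.0
```

```bash
python3 -c "
from h import *
st();go(555,-331,208,yaw())"
```

```text
t 28.0 [ 555.7 -330.2  228.1] yaw -0.095 F [-0.4  0.3  0.4] gap -0.2 grip 0
rz -0.000  tx -0.07 ty 0.09 tz 2.01 cm; tilt z [-0.0017  0.0016 -1.    ]
```

{"method": "play_rows", "body": {"steps": [{"tx": 0,"ty": 0,"tz": 1,"rx": 0,"ry": 0,"rz": 0,"gripper": 0},{"tx": 0,"ty": 0,"tz": 0.7,"rx": 0,"ry": 0,"rz": 0,"gripper": 0},{"tx": 0,"ty": 0,"tz": 0,"rx": 0,"ry": 0,"rz": 0,"gripper": 0},{"tx": 0,"ty": 0,"tz": 0,"rx": 0,"ry": 0,"rz": 0,"gripper": 0}]}}

```text
t: 28.32
tcp_pos: [555.7, -330.6, 212.0]
tool_rot: [0.999, -0.048, -0.0, 0.0]
ft_force: [-0.3, -0.2, 0.3]
finger_gap: -0.3
grasp_force: 0.0
```

{"method": "play_rows", "body": {"steps": [{"tx": 0,"ty": 0,"tz": 0.5,"rx": 0,"ry": 0,"rz": 0,"gripper": 0},{"tx": 0,"ty": 0,"tz": 0.5,"rx": 0,"ry": 0,"rz": 0,"gripper": 0},{"tx": 0,"ty": 0,"tz": 0,"rx": 0,"ry": 0,"rz": 0,"gripper": 0},{"tx": 0,"ty": 0,"tz": 0,"rx": 0,"ry": 0,"rz": 0,"gripper": 0}]}}

```text
t: 28.65
tcp_pos: [556.0, -330.8, 201.7]
tool_rot: [0.999, -0.048, -0.0, -0.0]
ft_force: [0.3, -1.2, 0.6]
finger_gap: -0.0
grasp_force: 0.0
```

{"method": "play_rows", "body": {"steps": [{"tx": 0,"ty": 0,"tz": 0.3,"rx": 0,"ry": 0,"rz": 0,"gripper": 0},{"tx": 0,"ty": 0,"tz": 0.2,"rx": 0,"ry": 0,"rz": 0,"gripper": 0},{"tx": 0,"ty": 0,"tz": 0,"rx": 0,"ry": 0,"rz": 0,"gripper": 0},{"tx": 0,"ty": 0,"tz": 0,"rx": 0,"ry": 0,"rz": 0,"gripper": 0}]}}

```text
t: 28.98
tcp_pos: [556.2, -330.9, 197.3]
tool_rot: [0.999, -0.048, 0.0, 0.0]
ft_force: [-1.4, -0.0, 5.3]
finger_gap: -0.0
grasp_force: 2.5
```

{"method": "play_rows", "body": {"steps": [{"tx": 0,"ty": 0,"tz": 0.3,"rx": 0,"ry": 0,"rz": 0,"gripper": 0},{"tx": 0,"ty": 0,"tz": 0.2,"rx": 0,"ry": 0,"rz": 0,"gripper": 0},{"tx": 0,"ty": 0,"tz": 0,"rx": 0,"ry": 0,"rz": 0,"gripper": 0},{"tx": 0,"ty": 0,"tz": 0,"rx": 0,"ry": 0,"rz": 0,"gripper": 0}]}}

```text
t: 29.32
tcp_pos: [556.2, -330.9, 193.2]
tool_rot: [0.999, -0.048, 0.0, 0.0]
ft_force: [-2.7, 2.0, 9.8]
finger_gap: 0.3
grasp_force: 5.2
```

{"method": "play_rows", "body": {"steps": [{"tx": 0,"ty": 0,"tz": 0.3,"rx": 0,"ry": 0,"rz": 0,"gripper": 0},{"tx": 0,"ty": 0,"tz": 0.1,"rx": 0,"ry": 0,"rz": 0,"gripper": 0},{"tx": 0,"ty": 0,"tz": 0,"rx": 0,"ry": 0,"rz": 0,"gripper": 0},{"tx": 0,"ty": 0,"tz": 0,"rx": 0,"ry": 0,"rz": 0,"gripper": 0},{"tx": 0,"ty": 0,"tz": 0,"rx": 0,"ry": 0,"rz": 0,"gripper": 0}]}}

```text
t: 29.73
tcp_pos: [556.4, -331.0, 192.8]
tool_rot: [0.999, -0.048, 0.001, 0.001]
ft_force: [-13.7, 6.6, 34.6]
finger_gap: 0.0
grasp_force: 17.3
```

Fully pressed: it stopped hard at 192.8 mm, and 176 − 8 + 25 = 193. Releasing and moving to the wheel.

{"method": "play_rows", "body": {"steps": [{"tx": 0,"ty": 0,"tz": -0.4,"rx": 0,"ry": 0,"rz": 0,"gripper": 0},{"tx": 0,"ty": 0,"tz": -0.6,"rx": 0,"ry": 0,"rz": 0,"gripper": 0},{"tx": 0,"ty": 0,"tz": -1,"rx": 0,"ry": 0,"rz": 0,"gripper": 0},{"tx": 0,"ty": 0,"tz": -2.5,"rx": 0,"ry": 0,"rz": 0,"gripper": 0},{"tx": -2.2,"ty": -2.3,"tz": -0.5,"rx": 0,"ry": 0,"rz": 0,"gripper": 0},{"tx": -2.2,"ty": -2.4,"tz": 0,"rx": 0,"ry": 0,"rz": 0,"gripper": 0},{"tx": -2.2,"ty": -2.4,"tz": 0,"rx": 0,"ry": 0,"rz": 0,"gripper": 0},{"tx": -2.2,"ty": -2.4,"tz": 0,"rx": 0,"ry": 0,"rz": 0,"gripper": 0}]}}

```text
t: 30.4
tcp_pos: [476.5, -226.7, 237.7]
tool_rot: [0.999, -0.048, -0.0, -0.0]
ft_force: [0.4, 1.3, -0.0]
finger_gap: -0.2
grasp_force: 0.0
```

{"method": "play_rows", "body": {"steps": [{"tx": -2.2,"ty": -2.4,"tz": 0,"rx": 0,"ry": 0,"rz": 0,"gripper": 0},{"tx": -2.2,"ty": -2.2,"tz": 1,"rx": 0,"ry": 0,"rz": 0,"gripper": 0},{"tx": 0,"ty": 0,"tz": 2,"rx": 0,"ry": 0,"rz": 0,"gripper": 0},{"tx": 0,"ty": 0,"tz": 3,"rx": 0,"ry": 0,"rz": 0,"gripper": 0},{"tx": 0,"ty": 0,"tz": 2,"rx": 0,"ry": 0,"rz": 0,"gripper": 0},{"tx": 0,"ty": 0,"tz": 0,"rx": 0,"ry": 0,"rz": 0,"gripper": 0},{"tx": 0,"ty": 0,"tz": 0,"rx": 0,"ry": 0,"rz": 0,"gripper": 0}]}}

```text
t: 30.98
tcp_pos: [437.8, -177.6, 157.7]
tool_rot: [0.999, -0.048, -0.001, -0.0]
ft_force: [0.6, -0.2, 1.3]
finger_gap: 0.0
grasp_force: 0.0
```

```bash
python3 w.py pics/w13.png; python3 - <<'E'
from h import *
go(438,-178,85,yaw())
d=np.load("w.npz");im=d["im"];W=(d["K"],d["R"],d["t"])
print(w2px([[436.2,-187.3,53]],W))
V=im.max(2);u,v=w2px([[436.2,-187.3,50]],W)[0].astype(int);m=V<90;k=np.zeros_like(m);k[max(v-50,0):v+50,max(u-80,0):u+80]=1;m&=k
for c in blobs(m,100): print(cv2.boundingRect(c),rect(c,49,W))
E
```

```text
t 31.0 [ 437.8 -177.6  157.7] yaw -0.096 F [ 0.6 -0.2  1.3] gap 0.0 grip 0
rz -0.000  tx -0.06 ty 0.02 tz 7.37 cm; tilt z [ 3.e-04  1.e-04 -1.e+00]
[[335.76310543 252.80256585]]
(255, 291, 101, 10) ((409.33978271484375, -166.52684020996094), (60.64823913574219, 5.954691410064697), 84.54203796386719)
(302, 232, 70, 28) ((439.15911865234375, -187.97866821289062), (39.899635314941406, 16.512718200683594), 84.53071594238281)
```

{"method": "play_rows", "body": {"steps": [{"tx": 0,"ty": 0,"tz": 2,"rx": 0,"ry": 0,"rz": 0,"gripper": 0},{"tx": 0,"ty": 0,"tz": 3,"rx": 0,"ry": 0,"rz": 0,"gripper": 0},{"tx": 0,"ty": 0,"tz": 2,"rx": 0,"ry": 0,"rz": 0,"gripper": 0},{"tx": 0,"ty": 0,"tz": 0.7,"rx": 0,"ry": 0,"rz": 0,"gripper": 0},{"tx": 0,"ty": 0,"tz": 0,"rx": 0,"ry": 0,"rz": 0,"gripper": 0},{"tx": 0,"ty": 0,"tz": 0,"rx": 0,"ry": 0,"rz": 0,"gripper": 0}]}}

```text
t: 31.53
tcp_pos: [439.2, -178.1, 82.3]
tool_rot: [0.999, -0.048, 0.001, 0.0]
ft_force: [-0.4, -0.2, 0.4]
finger_gap: -0.3
grasp_force: 0.0
```

{"method": "play_rows", "body": {"steps": [{"tx": 0,"ty": 0,"tz": 0.2,"rx": 0,"ry": 0,"rz": 0,"gripper": 0},{"tx": 0,"ty": 0,"tz": 0,"rx": 0,"ry": 0,"rz": 0,"gripper": 0},{"tx": 0,"ty": 0,"tz": 0,"rx": 0,"ry": 0,"rz": 0,"gripper": 0}]}}

```text
t: 31.78
tcp_pos: [438.7, -178.1, 79.8]
tool_rot: [0.999, -0.048, 0.001, 0.0]
ft_force: [-0.3, 0.3, 1.0]
finger_gap: -0.1
grasp_force: 0.0
```

{"method": "play_rows", "body": {"steps": [{"tx": 0,"ty": 0,"tz": 0.3,"rx": 0,"ry": 0,"rz": 0,"gripper": 0},{"tx": 0,"ty": 0,"tz": 0,"rx": 0,"ry": 0,"rz": 0,"gripper": 0},{"tx": 0,"ty": 0,"tz": 0,"rx": 0,"ry": 0,"rz": 0,"gripper": 0}]}}

```text
t: 32.03
tcp_pos: [439.1, -177.9, 77.2]
tool_rot: [0.999, -0.048, 0.001, 0.0]
ft_force: [-3.9, 2.8, 15.6]
finger_gap: 0.5
grasp_force: 7.4
```

{"method": "play_rows", "body": {"steps": [{"tx": 0,"ty": 0.3,"tz": 0,"rx": 0,"ry": 0,"rz": 0,"gripper": 0},{"tx": 0,"ty": 0.3,"tz": 0,"rx": 0,"ry": 0,"rz": 0,"gripper": 0},{"tx": 0,"ty": 0,"tz": 0,"rx": 0,"ry": 0,"rz": 0,"gripper": 0}]}}

```text
t: 32.28
tcp_pos: [438.5, -184.5, 77.7]
tool_rot: [0.999, -0.048, 0.001, 0.001]
ft_force: [-6.1, 2.2, 22.1]
finger_gap: -0.1
grasp_force: 10.8
```

{"method": "play_rows", "body": {"steps": [{"tx": 0,"ty": 0.2,"tz": -0.15,"rx": 0,"ry": 0,"rz": 0,"gripper": 0},{"tx": 0,"ty": 0.3,"tz": 0,"rx": 0,"ry": 0,"rz": 0,"gripper": 0},{"tx": 0,"ty": 0.3,"tz": 0,"rx": 0,"ry": 0,"rz": 0,"gripper": 0},{"tx": 0,"ty": 0,"tz": 0,"rx": 0,"ry": 0,"rz": 0,"gripper": 0}]}}

```text
t: 32.62
tcp_pos: [437.3, -192.6, 77.9]
tool_rot: [0.999, -0.048, 0.001, 0.0]
ft_force: [-1.5, 0.6, 8.8]
finger_gap: -0.4
grasp_force: 4.2
```

{"method": "play_rows", "body": {"steps": [{"tx": 0,"ty": 0.3,"tz": 0,"rx": 0,"ry": 0,"rz": 0,"gripper": 0},{"tx": 0,"ty": 0.3,"tz": 0,"rx": 0,"ry": 0,"rz": 0,"gripper": 0},{"tx": 0,"ty": 0,"tz": 0,"rx": 0,"ry": 0,"rz": 0,"gripper": 0},{"tx": 0,"ty": 0,"tz": -0.7,"rx": 0,"ry": 0,"rz": 0,"gripper": 0},{"tx": 0,"ty": -1.1,"tz": 0,"rx": 0,"ry": 0,"rz": 0,"gripper": 0},{"tx": 0,"ty": -1.2,"tz": 0,"rx": 0,"ry": 0,"rz": 0,"gripper": 0},{"tx": 0,"ty": 0,"tz": 0,"rx": 0,"ry": 0,"rz": 0,"gripper": 0},{"tx": 0,"ty": 0,"tz": 0.7,"rx": 0,"ry": 0,"rz": 0,"gripper": 0}]}}

```text
t: 33.28
tcp_pos: [439.3, -173.7, 78.0]
tool_rot: [0.999, -0.047, 0.001, 0.0]
ft_force: [-0.1, -0.5, -0.3]
finger_gap: 0.2
grasp_force: 0.0
```

{"method": "play_rows", "body": {"steps": [{"tx": 0,"ty": 0,"tz": 0,"rx": 0,"ry": 0,"rz": 0,"gripper": 0},{"tx": 0,"ty": 0.2,"tz": 0,"rx": 0,"ry": 0,"rz": 0,"gripper": 0},{"tx": 0,"ty": 0.3,"tz": 0,"rx": 0,"ry": 0,"rz": 0,"gripper": 0},{"tx": 0,"ty": 0.3,"tz": 0,"rx": 0,"ry": 0,"rz": 0,"gripper": 0}]}}

```text
t: 33.62
tcp_pos: [438.1, -183.0, 77.9]
tool_rot: [0.999, -0.048, 0.0, 0.0]
ft_force: [-1.9, 1.6, 10.4]
finger_gap: 0.3
grasp_force: 5.3
```

{"method": "play_rows", "body": {"steps": [{"tx": 0,"ty": 0.3,"tz": 0,"rx": 0,"ry": 0,"rz": 0,"gripper": 0},{"tx": 0,"ty": 0.3,"tz": 0,"rx": 0,"ry": 0,"rz": 0,"gripper": 0},{"tx": 0,"ty": 0.3,"tz": 0,"rx": 0,"ry": 0,"rz": 0,"gripper": 0},{"tx": 0,"ty": 0.3,"tz": 0,"rx": 0,"ry": 0,"rz": 0,"gripper": 0},{"tx": 0,"ty": 0.3,"tz": 0,"rx": 0,"ry": 0,"rz": 0,"gripper": 0},{"tx": 0,"ty": 0,"tz": 0,"rx": 0,"ry": 0,"rz": 0,"gripper": 0}]}}

```text
t: 34.12
tcp_pos: [436.2, -198.7, 77.4]
tool_rot: [0.999, -0.049, 0.0, 0.0]
ft_force: [1.1, 0.6, 2.5]
finger_gap: 0.1
grasp_force: 1.9
```

{"method": "play_rows", "body": {"steps": [{"tx": 0,"ty": 0,"tz": -0.7,"rx": 0,"ry": 0,"rz": 0,"gripper": 0},{"tx": 0,"ty": -1.1,"tz": 0,"rx": 0,"ry": 0,"rz": 0,"gripper": 0},{"tx": 0,"ty": -1.2,"tz": 0,"rx": 0,"ry": 0,"rz": 0,"gripper": 0},{"tx": 0,"ty": 0,"tz": 0,"rx": 0,"ry": 0,"rz": 0,"gripper": 0},{"tx": 0,"ty": 0,"tz": 0.7,"rx": 0,"ry": 0,"rz": 0,"gripper": 0},{"tx": 0,"ty": 0,"tz": 0,"rx": 0,"ry": 0,"rz": 0,"gripper": 0},{"tx": 0,"ty": 0.3,"tz": 0,"rx": 0,"ry": 0,"rz": 0,"gripper": 0},{"tx": 0,"ty": 0.3,"tz": 0,"rx": 0,"ry": 0,"rz": 0,"gripper": 0}]}}

```text
t: 34.78
tcp_pos: [438.5, -179.4, 77.5]
tool_rot: [0.999, -0.047, 0.0, -0.001]
ft_force: [0.6, 9.8, 12.4]
finger_gap: -0.3
grasp_force: 6.3
```

{"method": "play_rows", "body": {"steps": [{"tx": 0,"ty": 0.3,"tz": 0,"rx": 0,"ry": 0,"rz": 0,"gripper": 0},{"tx": 0,"ty": 0.3,"tz": 0,"rx": 0,"ry": 0,"rz": 0,"gripper": 0},{"tx": 0,"ty": 0.3,"tz": 0,"rx": 0,"ry": 0,"rz": 0,"gripper": 0},{"tx": 0,"ty": 0.3,"tz": 0,"rx": 0,"ry": 0,"rz": 0,"gripper": 0},{"tx": 0,"ty": 0.3,"tz": 0,"rx": 0,"ry": 0,"rz": 0,"gripper": 0},{"tx": 0,"ty": 0,"tz": 0,"rx": 0,"ry": 0,"rz": 0,"gripper": 0}]}}

```text
t: 35.28
tcp_pos: [437.0, -196.2, 77.7]
tool_rot: [0.999, -0.048, 0.0, -0.0]
ft_force: [1.3, 3.2, 6.5]
finger_gap: 0.1
grasp_force: 3.4
```

{"method": "play_rows", "body": {"steps": [{"tx": 0,"ty": 0,"tz": -0.7,"rx": 0,"ry": 0,"rz": 0,"gripper": 0},{"tx": 0,"ty": -1,"tz": 0,"rx": 0,"ry": 0,"rz": 0,"gripper": 0},{"tx": 0,"ty": -1.1,"tz": 0,"rx": 0,"ry": 0,"rz": 0,"gripper": 0},{"tx": 0,"ty": 0,"tz": 0,"rx": 0,"ry": 0,"rz": 0,"gripper": 0},{"tx": 0,"ty": 0,"tz": 0.7,"rx": 0,"ry": 0,"rz": 0,"gripper": 0},{"tx": 0,"ty": 0,"tz": 0,"rx": 0,"ry": 0,"rz": 0,"gripper": 0},{"tx": 0,"ty": 0.3,"tz": 0,"rx": 0,"ry": 0,"rz": 0,"gripper": 0},{"tx": 0,"ty": 0.3,"tz": 0,"rx": 0,"ry": 0,"rz": 0,"gripper": 0}]}}

```text
t: 35.95
tcp_pos: [438.5, -179.3, 77.4]
tool_rot: [0.999, -0.047, 0.0, -0.001]
ft_force: [-0.1, 10.0, 11.3]
finger_gap: 0.2
grasp_force: 6.3
```

{"method": "play_rows", "body": {"steps": [{"tx": 0,"ty": 0.3,"tz": 0,"rx": 0,"ry": 0,"rz": 0,"gripper": 0},{"tx": 0,"ty": 0.3,"tz": 0,"rx": 0,"ry": 0,"rz": 0,"gripper": 0},{"tx": 0,"ty": 0.3,"tz": 0,"rx": 0,"ry": 0,"rz": 0,"gripper": 0},{"tx": 0,"ty": 0.3,"tz": 0,"rx": 0,"ry": 0,"rz": 0,"gripper": 0},{"tx": 0,"ty": 0.3,"tz": 0,"rx": 0,"ry": 0,"rz": 0,"gripper": 0},{"tx": 0,"ty": 0,"tz": 0,"rx": 0,"ry": 0,"rz": 0,"gripper": 0}]}}

```text
t: 36.45
tcp_pos: [437.1, -196.0, 77.7]
tool_rot: [0.999, -0.048, 0.001, -0.0]
ft_force: [0.8, 3.8, 7.6]
finger_gap: -0.2
grasp_force: 3.8
```

Tangential force jumped from about 2 N to 10 N, so the wheel is at its stop. Retracting and checking the index line, dies, lid and nozzle numerically.

{"method": "play_rows", "body": {"steps": [{"tx": 0,"ty": 0,"tz": -1,"rx": 0,"ry": 0,"rz": 0,"gripper": 0},{"tx": 0,"ty": 0,"tz": -3,"rx": 0,"ry": 0,"rz": 0,"gripper": 0},{"tx": 0,"ty": 0,"tz": -4,"rx": 0,"ry": 0,"rz": 0,"gripper": 0},{"tx": 0,"ty": 0,"tz": -4,"rx": 0,"ry": 0,"rz": 0,"gripper": 0},{"tx": 0,"ty": 0,"tz": -4,"rx": 0,"ry": 0,"rz": 0,"gripper": 0},{"tx": 0,"ty": -2,"tz": -2,"rx": 0,"ry": 0,"rz": 0,"gripper": 0},{"tx": 0,"ty": 0,"tz": 0,"rx": 0,"ry": 0,"rz": 0,"gripper": 0},{"tx": 0,"ty": 0,"tz": 0,"rx": 0,"ry": 0,"rz": 0,"gripper": 0}]}}

```text
t: 37.12
tcp_pos: [438.6, -175.7, 258.4]
tool_rot: [0.999, -0.048, 0.001, 0.001]
ft_force: [0.2, -0.5, -1.1]
finger_gap: 0.0
grasp_force: 0.0
```

```bash
python3 w.py pics/w14.png; python3 m3.py 0 0 640 380; python3 - <<'E'
from h import *
d=np.load("w.npz");W=(d["K"],d["R"],d["t"]);im=d["im"]
u=w2px([[437.5,-187.6,53]],W)[0];print(u);x,y=u.astype(int)
g=im[y-14:y+15,x-40:x+41].max(2);print(g[::4,::3])
old=cv2.imread("pics/w13.png").max(2);print("before");print(old[238:270:4,296:376:3])
T=cam("top");i=env.camera("top");H,S,V=cv2.split(cv2.cvtColor(i,cv2.COLOR_BGR2HSV))
print("lid",[rect(c,8,T) for c in blobs((H>8)&(H<24)&(S>150)&(V>120),300)]);st()
E
```

```text
t 37.1 [ 438.6 -175.7  258.4] yaw -0.095 F [ 0.2 -0.5 -1.1] gap 0.0 grip 0
px (149, 273, 21, 42) w [373.  -21.2] size [40.1 17.7] long-axis 0.291
px (154, 252, 50, 27) w [403.2 -50.8] size [43.7 15.4] long-axis 0.927
px (255, 96, 31, 36) w [ 517.9 -145.1] size [22.6 26.4] long-axis -0.045
px (325, 88, 39, 43) w [ 515.2 -203.2] size [26.3 22.3] long-axis 0.459
px (570, 27, 20, 19) w [ 550.4 -380.8] size [16.3 10.2] long-axis 1.215
px (335, 0, 35, 32) w [ 581.4 -214.6] size [21.5 23.1] long-axis -1.523
px (255, 0, 36, 32) w [ 587.8 -156.7] size [21.3 22.4] long-axis -1.454
[332.95942791 211.77875409]
[[211 210 208 205 206 207 203 204 205 205 206 207 207 206 208 208 207 208
  209 210 210 238 238 239 238 238 238]
 [218 218 218 218 218 185  26  23  24  26  27  27  25  23  27  20  28  27
   26  28  29  37 134 239 239 239 239]
 [217 218 217 218 218 187  31  33  30  33  33  35  39 122 191  54  35  30
   31  30  31  39 146 239 239 239 239]
 [218 218 217 217 218 185  30  34  30  34  30  36  38 129 196  51  35  28
   33  28  32  39 149 239 239 239 239]
 [217 217 217 217 217 181  27  31  30  34 
[... 807 characters left out ...]
 38  38  35  33  37  34
   30  35  31  30  29  28  27 137 207]
 [208 205 102  66  36  28  27  31  32  36  35  37  33  36  32  34  33  33
   32  32  31  30  31  37  60 155 207]
 [207 205 168 168 156 161 158 132 100  75  67  59  55  43  43  46  53  63
   70  88 116 133 142 145 142 172 207]
 [210 208 209 210 209 210 208 209 209 208 208 211 209 209 208 208 209 207
  207 209 207 208 208 207 207 208 208]
 [209 210 211 211 210 208 209 211 210 211 209 209 209 209 208 209 208 209
  210 207 209 208 209 209 210 208 208]]
lid [((471.59112548828125, 347.44268798828125), (143.57171630859375, 163.20933532714844), 9.394516944885254)]
t 37.2 [ 437.5 -176.4  256.3] yaw -0.097 F [-0.   0.7  0.6] gap 0.2 grip 0
```

The white index line is at the top, the four dies are on the plate, and the lid is centred on the mat. Handing in.

```bash
python3 -c "
from workcell import env
print(env.job_done())"
```

```text
the job is handed in; nothing more can be done
None
```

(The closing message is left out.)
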